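Hang the slide tray on the drying stand

ROBOT

A 6-joint arm with a two-finger parallel gripper is mounted at the origin on the work surface. World frame = base frame: x ahead of the robot, y to its left, z up, the work surface at z = 0. Lengths are in mm, angles in rad, forces in N, time in s.
With the tool pointing down it reaches from about 400 to 925 mm from the base axis. Payload 12.5 kg.
Tool frame: the origin (TCP) lies at the very end of the fingers, on their centre line; the grasp point (between the pads) lies 19 mm behind it (env.grasp_offset is the distance from the TCP to the grasp point, in mm); z points along the fingers, y is the direction in which the jaws open and shut (so a half turn about z gives the same grasp; the last joint's range is limited). The gripper opens to 95 mm and grips with 3 to 60 N. Pads are 20 mm wide; open, the fingers measure 119 mm over their backs; the gripper's body (75 mm by 180 mm) begins 59 mm behind the grasp point.
Start: joints at [1.155, 0.491, 1.559, -0, 1.092, -0.106], TCP at [190.526, 595.27, 214.661] pointing down, gripper open.
Joint ranges: [-3.1, 3.1], [-0.84, 2.19], [0.05, 2.79], [-1.13, 4.28], [0.06, 2.93], [-2.69, 2.69]. Speed limits (rad/s): [2.22, 2.22, 2.79, 3.14, 3.14, 3.14].

INTERFACE

Orientations are given as [roll, pitch, yaw] about the fixed x, y, z axes, in that order (R = Rz(yaw) Ry(pitch) Rx(roll)).
In Python, from cell import env gives the robot as it stands. The module is installed in compiled form; this text tells all that it offers.
- The arm moves only by the shell command python3 -m pendant 'ROWS'. ROWS is JSON, one flat list of numbers, 5 for each row, row after row: the shift along the tool's x, y, z as a fraction of full scale, then the turn about the tool's z as a fraction of full scale, then the gripper's target within -1 to 1 (shut at 1, half-way at 0, fully open at -1). In form: [x, y, z, turn, grip, x, y, z, turn, grip, ...]. A call has 1 to 10 rows; each row shifts and turns the commanded pose from where the row before left it, along the tool's axes as they then stand; what a row does not reach is not made up. Full scale, the value 1, is 0.4 m for a shift and 180 degrees for a turn. A row lasts 1/8 s, in which the tool goes at most 62.5 mm and 10.7 degrees, less where a joint would pass 70% of its speed; a pose out of reach is approached as far as the arm can. A call with a number of a shift or a turn outside -1 to 1 is refused whole. A call with a gripper value outside its range is refused whole. The fingers move at their own pace and stop on an object; the grip force is fixed at half the most. Time passes only in rows, so rows that do not move let the fingers close. It gives the time, the measured TCP pose, the force and the opening at its end, in the units of the state.
- env.state(): the state, without advancing time (a new reading comes with each control period).
- env.read_camera(name): name is "scene" or "side" or "wrist"; returns the picture (400x640x3 uint8, red, green, blue); there is no depth.
- env.camera_model(name): a dict with "fx", "fy", "cx", "cy" (pixels), "k1" (the pictures are not rectified: a ray, as slopes to the right and down, at radius r is drawn at 1 + k1 r^2 times it, then the intrinsics apply), "view" (4x4, takes a point from world to camera coordinates); the wrist camera has in their place "tool_from_camera" (4x4, takes a point from camera to tool coordinates, whose origin is the TCP and whose axes are the flange's). Camera axes: x right, y down, z forward; pixel columns grow to the right and rows downward; lengths in mm; the calibration is good to about 2 mm. A picture is of the moment at which its call begins: read the wrist's pose just before it. camera_model takes no time and is no camera call.
- env.job_done(): hands the job in, once; it reports no verdict.
Trained networks look in the newest picture that a camera, given by its name, has taken for a name from the list of things; names that differ only in an ending like _2 or _b are one class to them, and where a whole thing is asked for, a point or a joint stands for the part that bears it (a point fixed in the world has none). Each returns a list of dicts, best first, with "confidence" (0 to 1); they miss things now and then, are a little off and sometimes report something else, mostly with a low value. They report only what shows in the picture. A call takes as long as a camera call. They do not tell look-alikes from the thing itself.
- env.masks_of(thing, camera): "region" (400x640 bool, what is visible of it).
- env.landmark_of(thing, camera): "xyz" ([x, y, z] in mm, in world coordinates, good to about 4 mm: a listed point, or the origin of a listed thing).
The state is a dict: "t": time; "joints": joint angles; "qvel": joint speeds; "tau": joint torques, N m; "eef_pos": TCP position; "tcp_rot": TCP orientation; "ft_force": force on the tool from outside, world axes, zero at the start; "moment": the same for the moment, N m; "opening": opening from 0.0 (shut) to 1.0 (fully open).
Only numpy, scipy, OpenCV 4.12 (cv2) and the standard library are available. Lean on these libraries where they do the work, as an engineer would, in place of code of your own. Each camera call takes 0.05 s, during which the arm holds its last target.

TASK

Pick up the slide tray and hang it on the drying stand: both pins of the stand must come up through the tray's two holes, the tray lying fully down and flush on the sloping face with its grip end uphill. The pin bar has been clamped a little to one side or the other of the middle, so feel for the pins; then let go of the tray and leave the jar, the tip box, the beaker and the bin where they are.

Things in the scene. Friction and masses are not known exactly. Their poses are not given: they have to be found in the camera images.
- tray: Loose slide tray: flat aluminium plate 120 (x) by 150 (y) by 6 mm, 0.2 to 0.4 kg; four glass slides are fixed on it, standing under 2 mm above the plate. Origin at the centre of its underside, z out of the slide side, +x towards the end with the grip and the two holes. It starts flat on the bench, +x roughly away from the robot. Hung properly, it has about 1 mm of play on the pins.
- grip (a point): Point in the tray's grip, an upright black bar between the two holes: 14 mm thick along tray x, 60 mm long along tray y, its top 41 mm above the tray's underside (35 mm above the plate). The point lies in the middle of the bar (tray x = 38 mm, y = 0), 30 mm above the underside.
- hole_left (a point): Centre of the tray's round through hole, 12 mm wide, at tray x = 38 mm, y = +58 mm; the point lies at the underside.
- hole_right (a point): Centre of the tray's other hole, also 12 mm wide, at tray x = 38 mm, y = -58 mm; the point lies at the underside.
- stand: Drying stand, fixed to the bench: a grey foot 170 by 230 mm carrying a white sloping face. Origin under its centre on the bench, z up; x points horizontally to the uphill side (roughly away from the robot), y left along the face.
- face: The stand's white sloping face, 156 mm long (x) by 190 mm wide (y), inclined 25 degrees, its surface centre (the origin) 68 mm above the bench. x points up the slope, y is level along the face, z squarely out of it (up and towards the robot). A hung tray has its axes parallel to these, its origin at x = 0, z = 0 and its y equal to that of the middle between the pins.
- slot_mid (a point): Middle of the slot across the face (face x = 38 mm, y = 0, z = 0). In it lies a dark steel bar with two steel pins 10 mm thick, 116 mm apart along face y, standing 22 mm out of the face along its z, tips bevelled 2 mm. The bar is clamped rigidly with the middle between its pins at an unknown face y from -12 to +12 mm; this point does not show where.
- jar: Brown glass jar with a white lid, 64 mm wide, 85 mm high, standing beyond the work; origin under its centre. To be left alone.
- tip_box: Grey box with a clear lid, 87 by 122 by 68 mm, beyond the work; origin under its centre. To be left alone.
- beaker: Glass beaker 66 mm wide, 80 mm high, on the left; origin under its centre. To be left alone.
- bin: Blue open bin 130 by 100 by 60 mm, on the right; origin under its centre. To be left alone.
There are look-alikes about, which are no part of the job. What is shaped like the tray but green or yellow is not meant.

How it is judged (in metres and radians):
At the end, for the whole second after the job is handed in: The tray is on both pins, flush on the sloping face, grip end uphill: underside within 2 mm of the face, z axes within 0.04 rad and x axes within 0.06 rad of the face's, tray origin within 4 mm of the face's x = 0 and 16 mm of its y = 0; released, at rest (z of tray in the frame of face between -0.002 and 0.002 m and x of tray in the frame of face between -0.004 and 0.004 m and y of tray in the frame of face between -0.016 and 0.016 m and angle between the z axis of tray and the z axis of face, either way round below 0.04 rad and angle between the x axis of tray and the x axis of face, either way round below 0.06 rad and linear speed of tray below 0.01 m/s); the robot touches nothing.
It fails at once if the jar, the tip box, the beaker or the bin is shoved more than 30 mm (distance of any of jar, tip_box, beaker, bin from where it was at the start of the episode above 0.03 m).
It also fails if it takes over 64 s, if anything falls off the work surface, if the arm or the gripper's body presses on something with over 40 N, if the wrist force passes 120 N, or if a joint passes its speed limit or range.

## Working session

There is one attempt and no reset: what is moved stays moved. The work goes in short steps, Python scripts to look and compute and a shell command to move; the robot and the scene stay as the last step left them, time stands still between calls to the robot, and variables do not carry over. Pictures are saved under pics/ and viewed, and the job is handed in when it is done.

```bash
mkdir -p pics; ls; cat > h.py <<'E'
import numpy as np, cv2
from cell import env
def save(cam,name):
    im=env.read_camera(cam); cv2.imwrite('pics/'+name+'.png',im[:,:,::-1]); return im
E
python3 - <<'E'
from h import *
s=env.state(); print({k:np.round(v,3).tolist() for k,v in s.items()})
for c in ['scene','side','wrist']:
    save(c,c+'0'); m=env.camera_model(c); print(c,{k:np.round(v,3).tolist() for k,v in m.items()})
for c in ['scene','side']:
  for t in ['tray','grip','hole_left','hole_right','face','slot_mid','stand']:
    for d in env.landmark_of(t,c)[:3]: print(c,t,np.round(d['xyz'],1),round(d['confidence'],2))
print(env.state()['t'])
E
```

```text
pics
{'t': 0.0, 'joints': [1.155, 0.492, 1.559, -0.0, 1.092, -0.106], 'qvel': [0.0, 0.0, 0.0, -0.0, -0.001, 0.0], 'tau': [-0.004, -61.263, -25.818, 0.069, 0.048, -0.0], 'eef_pos': [190.442, 595.02, 214.073], 'tcp_rot': [-3.14, -0.0, 2.832], 'ft_force': [0.123, -0.184, 0.511], 'moment': [-0.03, 0.024, 0.009], 'opening': 1.001}
scene {'fx': 509.544, 'fy': 509.544, 'cx': 315.497, 'cy': 201.536, 'k1': -0.014, 'view': [[0.523, 0.852, 0.01, -298.762], [0.708, -0.428, -0.561, -362.51], [-0.474, 0.3, -0.828, 1793.459], [0.0, 0.0, 0.0, 1.0]]}
side {'fx': 492.221, 'fy': 492.221, 'cx': 312.101, 'cy': 197.439, 'k1': -0.077, 'view': [[0.997, -0.07, 0.016, -569.66], [-0.021, -0.491, -0.871, 103.779], [0.069, 0.868, -0.492, 1457.526], [0.0, 0.0, 0.0, 1.0]]}
wrist {'fx': 333.905, 'fy': 333.905, 'cx': 321.698, 'cy': 204.764, 'k1': -0.032, 'tool_from_camera': [[-0.0, -0.966, -0.259, 74.004], [1.0, -0.0, 0.0, -0.134], [-0.0, -0.259, 0.966, -170.811], [0.0, 0.0, 0.0, 1.0]]}
scene tray [ 764.7 -346.4   -2.8] 0.96
scene tray [ 352.6 -277.1   -0.4] 0.87
scene tray [411.7 -21.8  -2.9] 0.79
scene grip [ 753.
[... 485 characters left out ...]
.59
scene stand [ 599.8 -221.3   31.7] 0.55
side tray [ 7.610e+02 -3.505e+02 -5.000e-01] 0.95
side tray [ 348.9 -281.8    1. ] 0.78
side tray [ 567.9 -214.1   -1.7] 0.65
side grip [ 752.7 -385.4   27. ] 0.82
side grip [ 604.4 -221.2   34.7] 0.8
side grip [ 313.9 -268.4   30.6] 0.7
side hole_left [ 806.5 -401.7    1.4] 0.94
side hole_left [ 614.9 -164.2    1.8] 0.89
side hole_left [ 293.7 -322.1   -3.2] 0.88
side hole_right [ 697.6 -368.9   -2.6] 0.95
side hole_right [ 338.9 -213.9   -4.5] 0.77
side hole_right [ 5.92e+02 -2.77e+02 -4.00e-01] 0.7
side face [536.6 233.8  68.1] 0.61
side slot_mid [567.  240.8  84.2] 0.68
side stand [538.3 235.8  -2.4] 0.89
side stand [538.3 233.5  65.1] 0.5
0.85
```

View pics/scene0.png

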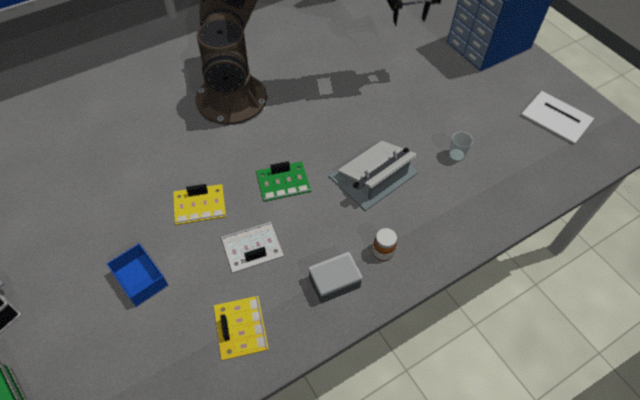

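View pics/side0.png

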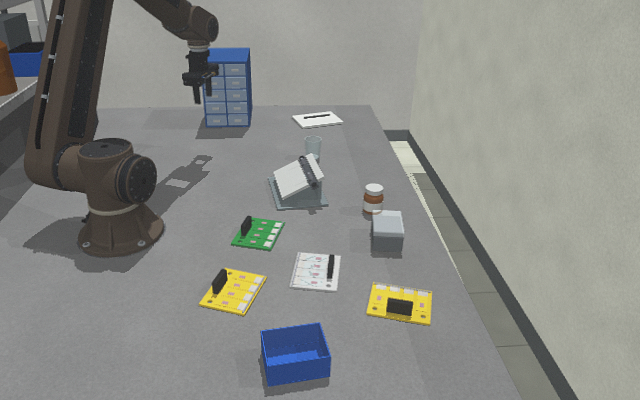

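View pics/wrist0.png

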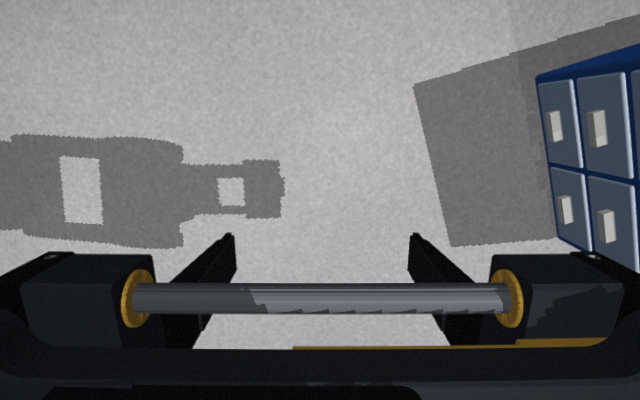

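Scene picture: the silver/white tray is at about (252,246) in the scene view and (316,272) in the side view. The green and yellow look-alikes are at (283,180), (200,203) and (241,327). The stand is at (375,172). I'll fly over the stand with the wrist camera first, on the way to the tray.

```bash
cat >> h.py <<'E'
from scipy.spatial.transform import Rotation as Ro
def pose():
    s=env.state(); return np.array(s['eef_pos']),Ro.from_euler('xyz',s['tcp_rot']).as_matrix(),s
def go(target,yaw=None):
    """print shift in tool axes (units of 0.4m) & turn; if yaw given, shifts are for doing shift before the turn"""
    p,R,s=pose(); d=R.T@(np.array(target)-p); 
    print('mm',np.round(d,1),'units',np.round(d/400,4),'t',round(s['t'],2))
    if yaw is not None:
        dy=(yaw-s['tcp_rot'][2]+np.pi)%(2*np.pi)-np.pi
        print('turn units',round(-dy/np.pi,4))
def proj(P,cam,p=None,R=None):
    m=env.camera_model(cam); P=np.atleast_2d(P).astype(float)
    if cam=='wrist':
        T=np.array(m['tool_from_camera']); W=np.eye(4); W[:3,:3]=R; W[:3,3]=p; V=np.linalg.inv(W@T)
    else: V=np.array(m['view'])
    c=P@V[:3,:3].T+V[:3,3]; s=c[:,:2]/c[:,2:]; f=1+m['k1']*(s**2).sum(1,keepdims=True)
    return s*f*[m['fx'],m['fy']]+[m['cx'],m['cy']]
E
python3 -c "
from h import *
go([545,235,260])"
```

```text
mm [-447.4 -235.   -45.4] units [-1.1186 -0.5876 -0.1134] t 0.85
```

```bash
python3 -m pendant '[-0.124,-0.065,-0.013,0,-1,-0.124,-0.065,-0.013,0,-1,-0.124,-0.065,-0.013,0,-1,-0.124,-0.065,-0.013,0,-1,-0.124,-0.065,-0.013,0,-1,-0.124,-0.065,-0.013,0,-1,-0.124,-0.065,-0.013,0,-1,-0.124,-0.065,-0.013,0,-1,-0.124,-0.065,-0.013,0,-1,0,0,0,0,-1]'
cat > look.py <<'E'
import sys,pickle
from h import *
p,R,s=pose(); n=sys.argv[1]; save('wrist',n); pickle.dump((p,R),open('pics/'+n+'.pkl','wb')); print(np.round(p,1),np.round(s['tcp_rot'],3),round(s['t'],2),np.round(s['ft_force'],1),s['opening'])
for t in sys.argv[2:]:
    for d in env.landmark_of(t,'wrist')[:3]: print(t,np.round(d['xyz'],1),round(d['confidence'],2))
E
python3 look.py w1 face slot_mid stand
```

```text
t: 2.1
eef_pos: [546.6, 233.7, 261.4]
tcp_rot: [3.141, 0.001, 2.828]
ft_force: [-0.2, -0.3, -0.3]
opening: 1.003
[546.6 233.7 261.4] [3.141e+00 1.000e-03 2.828e+00] 2.1 [-0.2 -0.3 -0.3] 1.002595647824161
face [534.3 234.   63.6] 0.58
slot_mid [571.3 241.6  82.4] 0.94
stand [533.1 231.5   0.9] 0.87
```

View pics/w1.png

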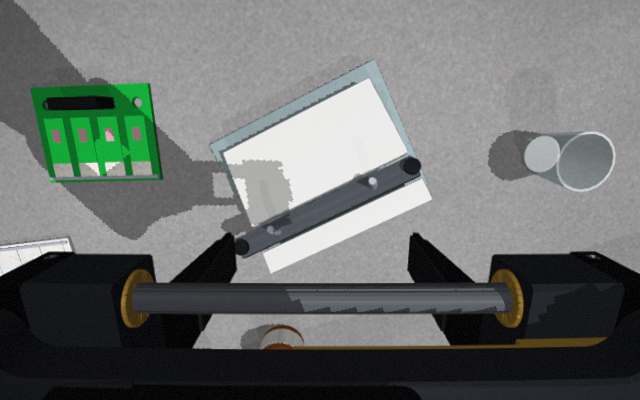

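```bash
python3 - <<'E'
import cv2
im=cv2.imread('pics/w1.png')[50:285,200:445]; cv2.imwrite('pics/w1z.png',cv2.resize(im,None,fx=2.5,fy=2.5,interpolation=cv2.INTER_CUBIC)) if 0 else cv2.imwrite('pics/w1z.png',cv2.resize(im,(600,576),interpolation=cv2.INTER_CUBIC))
E
```

```text
(no output)
```

View pics/w1z.png

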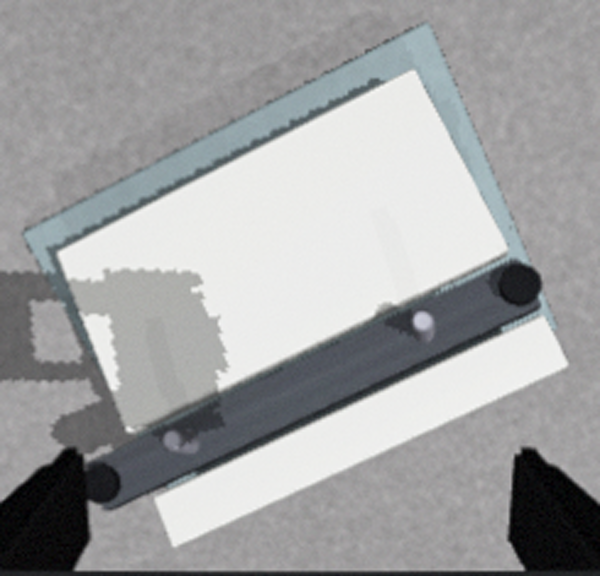

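Zoomed crop: the face corners are at crop (416,69), (58,250), (176,547) and (568,365). The pin tips are at (423,321) and (172,438). I'll fit the stand pose and pin offset to these.

```bash
cat > fit.py <<'E'
from h import *
import pickle
from scipy.optimize import least_squares
p,R=pickle.load(open('pics/w1.pkl','rb'))
def FW(x,y,yaw):
    Rf=Ro.from_euler('z',yaw).as_matrix()@Ro.from_euler('y',-np.radians(25)).as_matrix()
    return Rf,np.array([x,y,68.])
def w(q,P): Rf,o=FW(*q[:3]); return P@Rf.T+o
C=np.array([[-78,95,0],[-78,-95,0],[78,-95,0],[78,95,0]])
uvc=np.array([[416,69],[58,250],[176,547],[568,365]])/2.449+[200,50]
uvp=np.array([[423,321],[172,438]])/2.449+[200,50]
def r(q):
    P=np.array([[38,q[3]+58,22],[38,q[3]-58,22]])
    return np.r_[(proj(w(q,C),'wrist',p,R)-uvc).ravel(),(proj(w(q,P),'wrist',p,R)-uvp).ravel()]
if __name__=='__main__':
    f=least_squares(r,[534,235,0.17,0]); print(np.round(f.x,3)); print(np.round(f.fun,2))
    q=f.x; print(w(q,np.array([[0,0,0],[38,0,0],[38,q[3],0.]])).round(1)); print(FW(*q[:3])[0].round(4))
E
python3 fit.py
python3 -c "
from h import *
go([590,-215,215],np.pi-0.168)"
```

```text
[ 5.34933e+02  2.36155e+02  1.41000e-01 -1.17700e+01]
[-0.81 -2.36 -1.3  -1.39 -1.09  0.88  1.91  1.05  0.34  0.84  0.64  1.23]
[[534.9 236.2  68. ]
 [569.  241.   84.1]
 [570.7 229.3  84.1]]
[[ 0.8974 -0.1401 -0.4184]
 [ 0.127   0.9901 -0.0592]
 [ 0.4226  0.      0.9063]]
mm [-181.7 -416.5   46.3] units [-0.4541 -1.0412  0.1158] t 2.3
turn units -0.0449
```

```bash
python3 -m pendant '[-0.05,-0.116,0.012,0,-1,-0.05,-0.116,0.012,0,-1,-0.05,-0.116,0.012,0,-1,-0.05,-0.116,0.012,0,-1,-0.05,-0.116,0.012,0,-1,-0.05,-0.116,0.012,0,-1,-0.05,-0.116,0.012,0,-1,-0.05,-0.116,0.012,0,-1,-0.054,-0.113,0.02,-0.045,-1,0,0,0,0,-1]'
python3 look.py w2 tray grip hole_left hole_right
```

```text
t: 3.55
eef_pos: [590.3, -217.1, 214.1]
tcp_rot: [3.141, -0.001, 2.973]
ft_force: [-0.0, 1.0, 0.1]
opening: 0.998
[ 590.3 -217.1  214.1] [ 3.141e+00 -1.000e-03  2.973e+00] 3.55 [-0.   1.   0.1] 0.9978564965826489
tray [ 568.7 -217.9   -1. ] 0.83
tray [ 764.5 -355.7   -1.2] 0.55
grip [ 750.5 -387.    30.4] 0.95
grip [ 603.5 -224.2   30.5] 0.57
hole_left [ 616.7 -164.     1.5] 0.82
hole_left [ 806.  -403.8   -1.1] 0.73
hole_right [ 596.  -278.9    4. ] 0.6
```

View pics/w2.png

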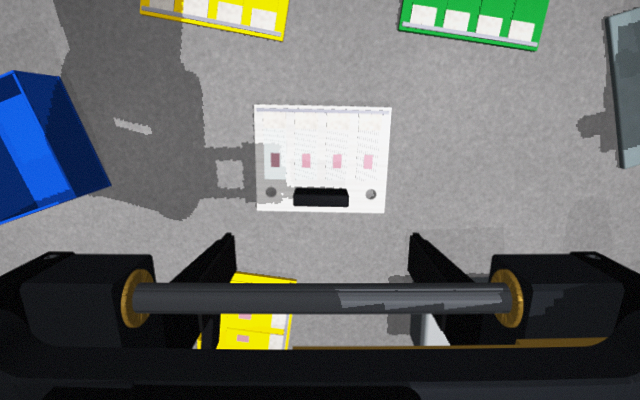

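The white tray fills (254,104)–(391,107)–(386,213)–(257,211), with holes at (271,192) and (371,194). Fitting its pose.

```bash
python3 - <<'E'
from h import *
import pickle
from scipy.optimize import least_squares
p,R=pickle.load(open('pics/w2.pkl','rb'))
L=np.array([[-60,-75,6],[-60,75,6],[60,75,6],[60,-75,6],[38,-58,6],[38,58,6]])
uv=np.array([[254,104.5],[391.5,107.5],[385.5,213.5],[257,211],[271,192],[371,194.5]])
def r(q): return (proj(L@Ro.from_euler('z',q[2]).as_matrix().T+[q[0],q[1],0],'wrist',p,R)-uv).ravel()
f=least_squares(r,[569,-216,-0.168]);print(np.round(f.x,4),np.round(f.fun,1))
x,y,a=f.x; g=[x+38*np.cos(a),y+38*np.sin(a)];print(g)
go([g[0],g[1],60],np.pi+a)
E
```

```text
[ 5.666056e+02 -2.126885e+02 -1.878000e-01] [ 0.3  0.3  0.   0.1 -1.3 -0.6  0.4 -0.5  0.5  0.6 -0.  -0. ]
[np.float64(603.937389788263), np.float64(-219.7833478857539)]
mm [-14.2  -3.5 155.4] units [-0.0354 -0.0087  0.3885] t 3.8
turn units 0.0066
```

```bash
python3 -m pendant '[-0.012,-0.003,0.13,0.0066,-1,-0.012,-0.003,0.13,0,-1,-0.012,-0.003,0.126,0,-1,0,0,0,0,-1]'
python3 look.py w3 
```

```text
t: 4.3
eef_pos: [602.6, -220.0, 57.9]
tcp_rot: [3.14, -0.006, 2.953]
ft_force: [-0.1, 0.6, 0.9]
opening: 1.002
[ 602.6 -220.    57.9] [ 3.14  -0.006  2.953] 4.3 [-0.1  0.6  0.9] 1.0016076080172254
```

View pics/w3.png

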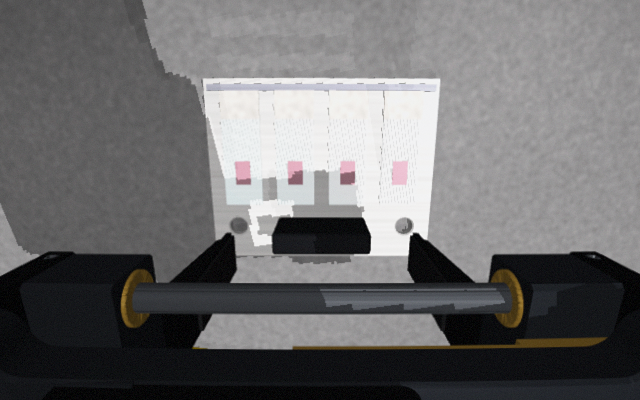

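```bash
python3 - <<'E'
from h import *
import pickle
from scipy.optimize import least_squares
p,R=pickle.load(open('pics/w3.pkl','rb'))
L=np.array([[-60,-75,6],[-60,75,6],[38,-58,6],[38,58,6]])
uv=np.array([[204,79],[439.5,79],[239,225.5],[404,225.5]])
def r(q): return (proj(L@Ro.from_euler('z',q[2]).as_matrix().T+[q[0],q[1],0],'wrist',p,R)-uv).ravel()
f=least_squares(r,[569,-216,-0.168]);print(np.round(f.x,4),np.round(f.fun,1))
x,y,a=f.x; g=[x+38*np.cos(a),y+38*np.sin(a)];print(g)
go([g[0],g[1],13],np.pi+a)
E
```

```text
[ 5.661707e+02 -2.129093e+02 -1.889000e-01] [-0.7 -0.4  0.5 -0.2  0.2  0.4 -0.   0.4]
[np.float64(603.494940076661), np.float64(-220.0437126704473)]
mm [ 0.3  0.6 47.6] units [0.0008 0.0015 0.1189] t 4.35
turn units 0.0002
```

```bash
python3 -m pendant '[0,0,0.06,0,-1,0,0,0.058,0,-1,0,0,0,0,-1,0,0,0,0,1,0,0,0,0,1,0,0,0,0,1,0,0,0,0,1,0,0,0,0,1]'
python3 look.py w4 
```

```text
t: 5.35
eef_pos: [604.0, -221.7, 13.7]
tcp_rot: [3.141, 0.0, 2.952]
ft_force: [-1.3, 0.8, 5.1]
opening: 0.631
[ 604.  -221.7   13.7] [3.141 0.    2.952] 5.35 [-1.3  0.8  5.1] 0.6307088231967748
```

```bash
python3 -m pendant '[0,0,0,0,1,0,0,-0.05,0,1,0,0,-0.1,0,1,0,0,-0.15,0,1,0,0,-0.15,0,1,0,0,-0.1,0,1,0,0,0,0,1,0,0,0,0,1]'
python3 look.py w5
python3 -c "
from h import *
im=save('side','s5'); cv2.imwrite('pics/s5z.png',cv2.resize(im[150:320,220:440,::-1],None,fx=3,fy=3))"
```

```text
t: 6.4
eef_pos: [603.2, -221.5, 232.5]
tcp_rot: [3.141, -0.002, 2.952]
ft_force: [-0.1, -0.2, -3.7]
opening: 0.631
[ 603.2 -221.5  232.5] [ 3.141e+00 -2.000e-03  2.952e+00] 6.4 [-0.1 -0.2 -3.7] 0.6310164542399603
```

View pics/w5.png

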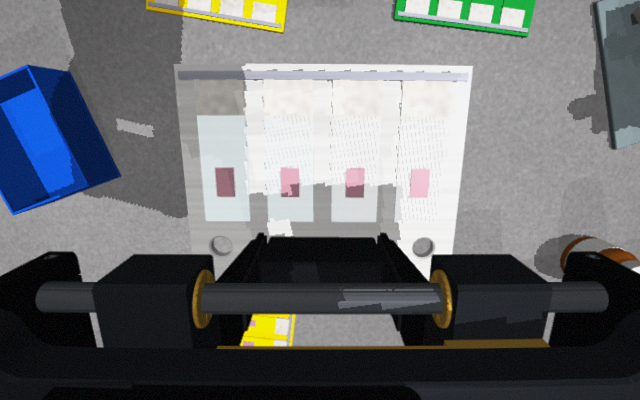

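View pics/s5z.png

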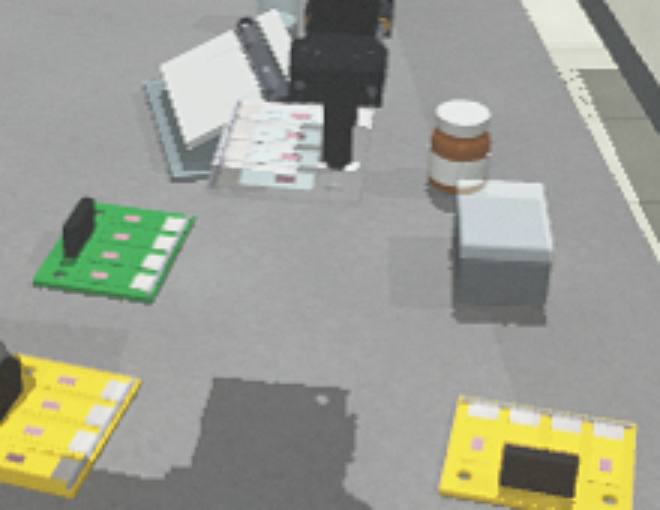

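The tray is held level with the bar at about 60 mm opening. The tool can't tilt, so I'll pivot the tray about the jaw axis by pressing it flush on the lower part of the sloping face. First I'll refine the stand pose from the fixed cameras.

```bash
python3 - <<'E'
import cv2,numpy as np
a=cv2.imread('pics/scene0.png')[130:215,320:430]; b=cv2.imread('pics/side0.png')[145:215,260:335]
cv2.imwrite('pics/sc_z.png',cv2.resize(a,None,fx=7,fy=7,interpolation=cv2.INTER_CUBIC)); cv2.imwrite('pics/si_z.png',cv2.resize(b,None,fx=8,fy=8,interpolation=cv2.INTER_CUBIC))
E
```

```text
(no output)
```

View pics/sc_z.png

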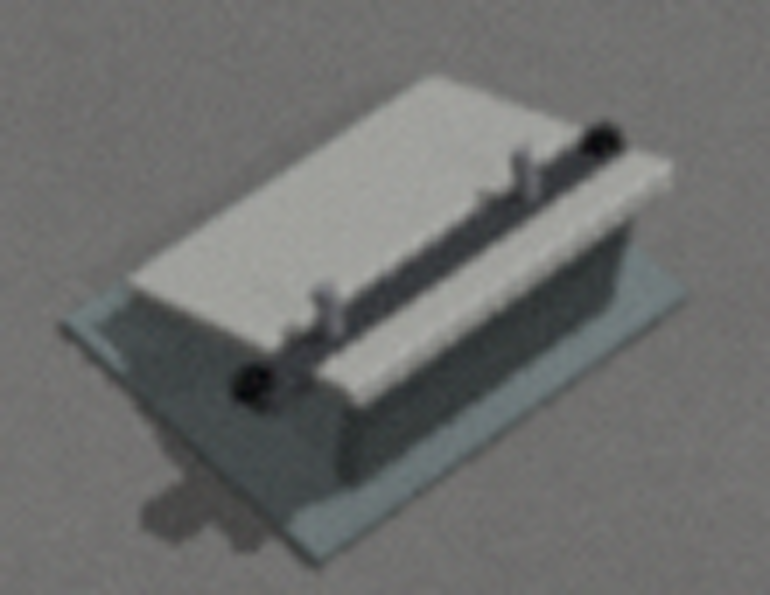

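View pics/si_z.png

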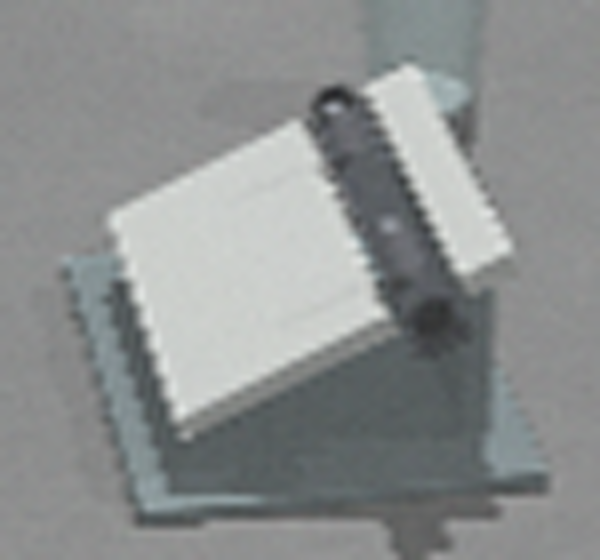

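```bash
cat > fit2.py <<'E'
from fit import *
SC=np.array([[435,75],[130,277],[355,388],[675,163],[522,152],[325,288]])/7+[320,130]
SI=np.array([[110,215],[178,420],[470,275],[415,65]])/8+[260,145]
SIp=np.array([[390,222]])/8+[260,145]
F=np.array([[85,-115,0],[-85,-115,0],[85,115,0]])
SCf=np.array([[318,568],[62,325],[688,292]])/7+[320,130]
SIf=np.array([[548,488],[140,522]])/8+[260,145]
def foot(q): return F@Ro.from_euler('z',q[2]).as_matrix().T+[q[0],q[1],0]
def r2(q):
    P=np.array([[38,q[3]+58,22],[38,q[3]-58,22]])
    a=proj(w(q,np.r_[C,P]),'scene')+q[4:6]-SC; b=proj(w(q,C),'side')+q[6:8]-SI; c=proj(w(q,P[1:]),'side')+q[6:8]-SIp
    d=proj(foot(q),'scene')+q[4:6]-SCf; e=proj(foot(q)[:2],'side')+q[6:8]-SIf
    g=(r(q).reshape(-1,2)+q[8:10])*.45
    return np.r_[a.ravel(),b.ravel(),c.ravel(),d.ravel(),e.ravel(),g.ravel(),q[4:]*.3]
f=least_squares(r2,[535,236,0.14,-11]+[0]*6,loss='soft_l1'); print(np.round(f.x,3)); print(np.round(f.fun,1).reshape(-1,2).tolist())
J=f.jac; print(np.sqrt(np.diag(np.linalg.inv(J.T@J)))[:4]*.6)
E
python3 fit2.py
```

```text
[ 5.34795e+02  2.37203e+02  1.38000e-01 -1.22700e+01  7.92000e-01
  3.47000e-01  3.37000e-01  1.19400e+00 -4.01000e-01  1.05000e-01]
[[-0.3, -0.7], [-1.2, -0.3], [-0.2, 0.1], [0.4, -0.0], [0.0, -0.2], [-0.2, -0.4], [-1.0, 0.3], [-1.3, 0.4], [5.3, -3.2], [0.1, -0.8], [-0.1, 0.3], [0.2, 0.5], [0.2, 0.1], [0.7, 1.6], [0.4, -0.0], [0.1, 0.5], [-0.1, -1.2], [-0.5, -0.9], [-0.5, 0.2], [1.0, 0.4], [0.1, 0.4], [0.2, 0.5], [0.2, 0.1], [0.1, 0.4], [-0.1, 0.0]]
[2.01722091 2.1707135  0.0042883  1.04805619]
```

```bash
cat > tt.py <<'E'
from h import *
import pickle
from scipy.optimize import least_squares
# tray in tool: tool x = -tray x, tool y = +tray y (when roll=pi, yaw=pi+a), tool z = -tray z; pivot th about tool y; grasp pt offset
L=np.array([[-60,-75,6],[-60,75,6],[38,-58,6],[38,58,6]])
def T(q): # q: th(nose-down positive -> -x end down), gx,gz: grip pt (38,0,30) in tool, dy, yawerr
    B=np.diag([-1.,1,-1]); 
    Rr=Ro.from_euler('zy',[q[4],q[0]]).as_matrix()
    return Rr@B, np.array([q[1],q[3],q[2]])
def pts(P,q):
    A,o=T(q); return (P-[38,0,30.])@A.T+o
def fit(name,uv,full=False):
    p,R=pickle.load(open(f'pics/{name}.pkl','rb'))
    def r(q): return np.r_[(proj(pts(L,q)@R.T+p,'wrist',p,R)-uv).ravel(),(q[2]+19)*.3 if not full else 0,q[1]*.1,q[4]*50]
    f=least_squares(r,[0,0,-18,0,0]); return f
if __name__=='__main__':
    f=fit('w5',np.array([[175.5,66.5],[473,66.5],[221.5,246],[423.5,246]])); print(np.round(f.x,3),np.round(f.fun,1))
    go([603,-221,232])
E
python3 tt.py
```

```text
[ 6.0000e-03  4.9100e-01 -1.5148e+01  8.6600e-01  3.0000e-03] [-0.3 -1.1 -0.7 -0.3  1.3  0.6 -0.2  1.   1.2  0.   0.1]
mm [ 0.3  0.5 -0.3] units [ 0.0007  0.0011 -0.0008] t 6.5
```

```bash
cat > tgt.py <<'E'
from fit import *
Q=[534.9,236.6,0.139]; S=-11.7; DZ=16.7
def tcp(fx,fy,fz): # tcp for tray origin-like grip at face coords (grip at tray 38,0,30 -> face fx,fy,fz)
    return w(Q,np.array([[fx,fy,fz]]))[0]-[0,0,DZ]
def gripface(p): # inverse: face coords of grip pt given tcp
    Rf,o=FW(*Q); return Rf.T@(np.array(p)+[0,0,DZ]-o)
E
python3 - <<'E'
from tgt import *
a=tcp(-7,S,30); print(a); go(a+[0,0,70],np.pi+.139)
E
```

```text
[517.68183886 222.37719675  75.53090578]
mm [167.2 419.8  87. ] units [0.418  1.0495 0.2175] t 6.5
turn units -0.1045
```

```bash
python3 -m pendant '[0.02,0.05,0,0,1,0.05,0.125,0,0,1,0.05,0.125,0,0,1,0.05,0.125,0,0,1,0.05,0.125,0,0,1,0.05,0.125,0,0,1,0.05,0.125,0.02,0,1,0.05,0.125,0.04,0,1,0.048,0.1245,0.07,0,1,0,0,0.04,-0.052,1]'
python3 -m pendant '[0,0,0.0475,-0.0525,1,0,0,0,0,1,0,0,0,0,1]'
python3 look.py w6
python3 -c "
from tgt import *
go(tcp(-7,S,30),np.pi+.139); print(gripface(env.state()['eef_pos']))"
```

```text
t: 7.75
eef_pos: [516.1, 225.5, 163.5]
tcp_rot: [-3.141, -0.003, 3.122]
ft_force: [0.2, -0.7, -3.4]
opening: 0.63
t: 8.12
eef_pos: [518.4, 222.2, 146.8]
tcp_rot: [3.141, 0.0, -3.006]
ft_force: [0.7, -0.6, -2.5]
opening: 0.63
[518.4 222.2 146.8] [ 3.141  0.    -3.006] 8.12 [ 0.7 -0.6 -2.5] 0.6303360405019383
mm [ 1.   0.4 71.5] units [0.0025 0.0009 0.1789] t 8.18
turn units -0.0009
[ 24.0770598  -12.0782127   94.45538005]
```

View pics/w6.png

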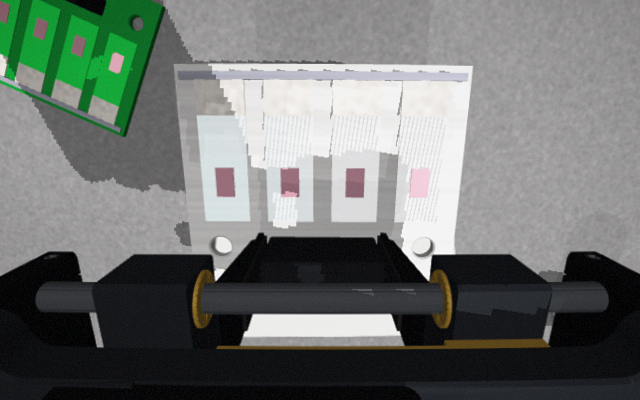

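```bash
for i in 1; do python3 -m pendant '[0,0,0.07,0,1,0,0,0.06,0,1,0,0,0.02,0,1,0,0,0.005,0,1,0,0,0,0,1]'; done
python3 -m pendant '[0,0,0.006,0,1,0,0,0.006,0,1,0,0,0,0,1]'
```

```text
t: 8.8
eef_pos: [519.0, 222.1, 85.3]
tcp_rot: [3.141, 0.001, -3.003]
ft_force: [0.6, -0.2, -2.5]
opening: 0.627
t: 9.18
eef_pos: [518.4, 221.9, 81.0]
tcp_rot: [3.141, 0.001, -3.003]
ft_force: [-5.1, -2.1, 8.7]
opening: 0.631
```

Contact came at about the expected height. I'll press on until the tray is flush.

```bash
python3 -m pendant '[0,0,0.006,0,1,0,0,0,0,1]'
python3 -m pendant '[0,0,0.006,0,1,0,0,0,0,1]'
python3 look.py w7
```

```text
t: 9.43
eef_pos: [518.2, 221.9, 78.6]
tcp_rot: [3.141, 0.0, -3.003]
ft_force: [-6.8, -2.4, 8.7]
opening: 0.63
t: 9.68
eef_pos: [518.1, 221.9, 76.1]
tcp_rot: [3.141, -0.0, -3.003]
ft_force: [-5.6, -2.5, 8.2]
opening: 0.627
[518.1 221.9  76.1] [ 3.141 -0.    -3.003] 9.68 [-5.6 -2.5  8.2] 0.6273043852094728
```

View pics/w7.png

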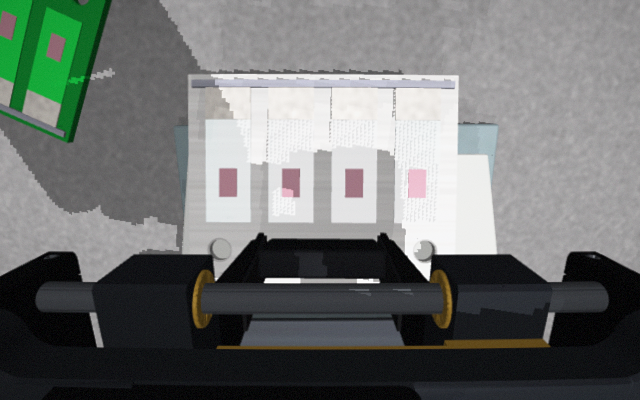

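The tray is pivoting: its near edge shrank to (188–459, 75). I'll keep going until the force rises.

```bash
python3 -m pendant '[0,0,0.004,0,1,0,0,0,0,1]'
python3 -m pendant '[0,0,0.003,0,1,0,0,0,0,1]'
python3 -m pendant '[0,0,0.003,0,1,0,0,0,0,1]'
python3 look.py w8; python3 -c "
from tt import *
print(np.round(fit('w7',np.array([[188.5,75.5],[459,75.5],[221.,249],[425,249]])).x,3))"
```

```text
t: 9.98
eef_pos: [518.2, 221.9, 74.5]
tcp_rot: [3.141, 0.0, -3.003]
ft_force: [-6.8, -1.3, 8.9]
opening: 0.63
t: 10.22
eef_pos: [518.1, 222.0, 73.3]
tcp_rot: [3.141, -0.0, -3.003]
ft_force: [-6.7, -2.2, 8.7]
opening: 0.628
t: 10.48
eef_pos: [518.2, 222.0, 72.4]
tcp_rot: [3.141, 0.0, -3.003]
ft_force: [-7.1, -1.8, 12.5]
opening: 0.628
[518.2 222.   72.4] [ 3.141  0.    -3.003] 10.47 [-7.1 -1.8 12.5] 0.6276505917801621
[-2.0200e-01  4.8840e+00 -1.7665e+01  1.3320e+00  1.0000e-03]
```

View pics/w8.png

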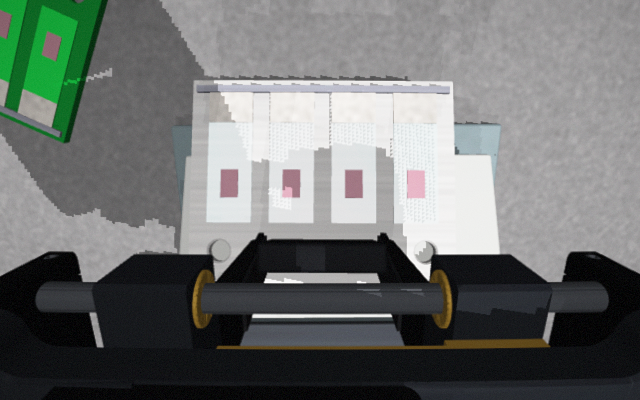

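```bash
python3 -m pendant '[0,0,0.003,0,1,0,0,0,0,1]'
python3 -m pendant '[0,0,0.003,0,1,0,0,0,0,1]'
python3 look.py w9; python3 -c "
from tt import *
f=fit('w8',np.array([[193.5,81],[454,81],[220.5,250],[424.5,250]]));print(np.round(f.x,3),np.round(f.fun,1))
from tgt import *
print(gripface(env.state()['eef_pos']))
m=cv2.imread('pics/w9.png')[50:270,170:480];cv2.imwrite('pics/w9z.png',cv2.resize(m,None,fx=2.5,fy=2.5))"
```

```text
t: 10.78
eef_pos: [518.3, 222.0, 71.7]
tcp_rot: [3.141, 0.001, -3.003]
ft_force: [-8.6, -4.0, 19.1]
opening: 0.629
t: 11.02
eef_pos: [518.3, 222.0, 71.1]
tcp_rot: [3.141, 0.001, -3.003]
ft_force: [-11.5, -4.7, 25.5]
opening: 0.627
[518.3 222.   71.1] [ 3.141e+00  1.000e-03 -3.003e+00] 11.03 [-11.5  -4.7  25.5] 0.6269994208285194
[-2.800e-01  6.286e+00 -1.763e+01  1.141e+00  3.000e-03] [ 0.1 -0.9 -1.  -0.2  0.6  0.3  0.3  0.8  0.4  0.6  0.1]
[ -8.38099998 -12.17761578  25.75112992]
```

View pics/w9z.png

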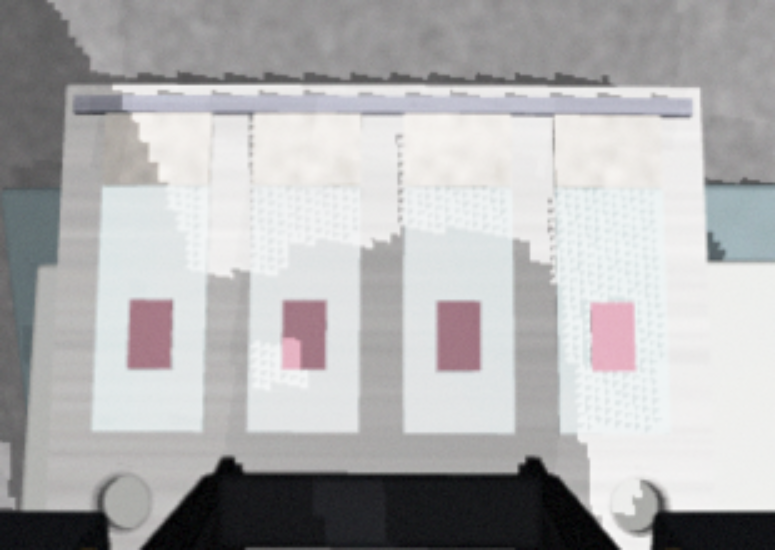

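```bash
python3 - <<'E'
from h import *
im=save('side','s9')[:,:,::-1]; cv2.imwrite('pics/s9z.png',cv2.resize(im[120:215,235:345],None,fx=6,fy=6,interpolation=cv2.INTER_CUBIC))
im=save('scene','c9')[:,:,::-1]; cv2.imwrite('pics/c9z.png',cv2.resize(im[110:215,310:430],None,fx=6,fy=5.5,interpolation=cv2.INTER_CUBIC))
m=cv2.imread('pics/w5.png')[50:270,170:480];cv2.imwrite('pics/w5z.png',cv2.resize(m,None,fx=2.5,fy=2.5))
E
```

```text
(no output)
```

View pics/s9z.png

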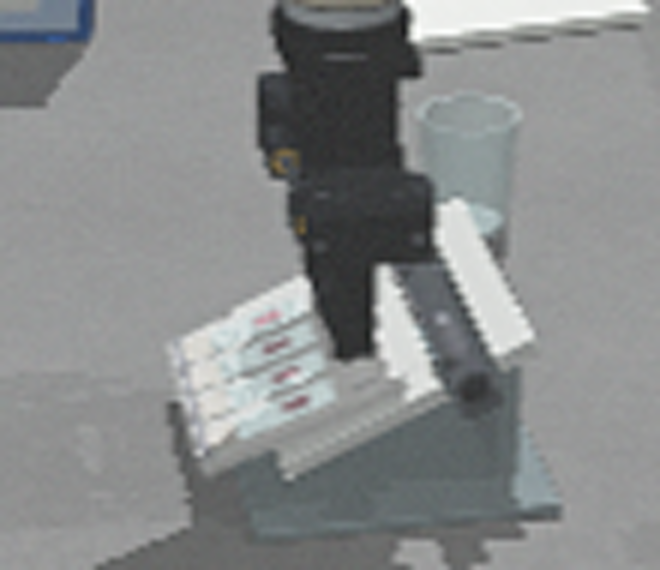

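View pics/w5z.png

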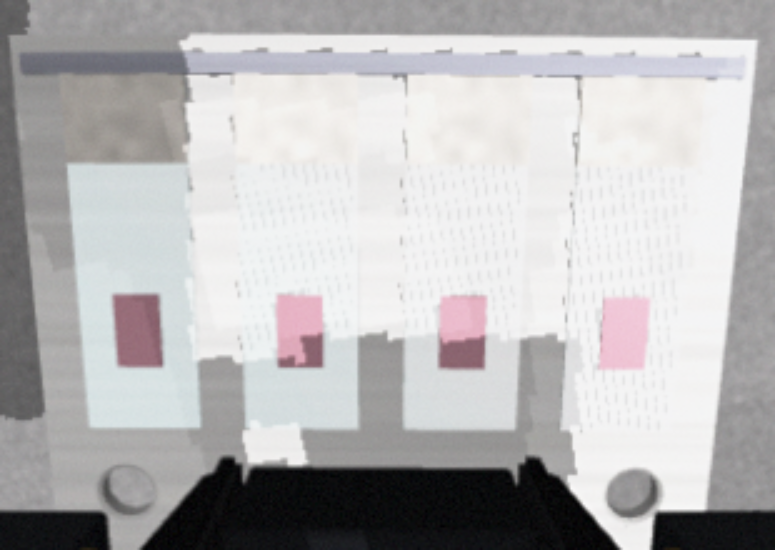

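View pics/c9z.png

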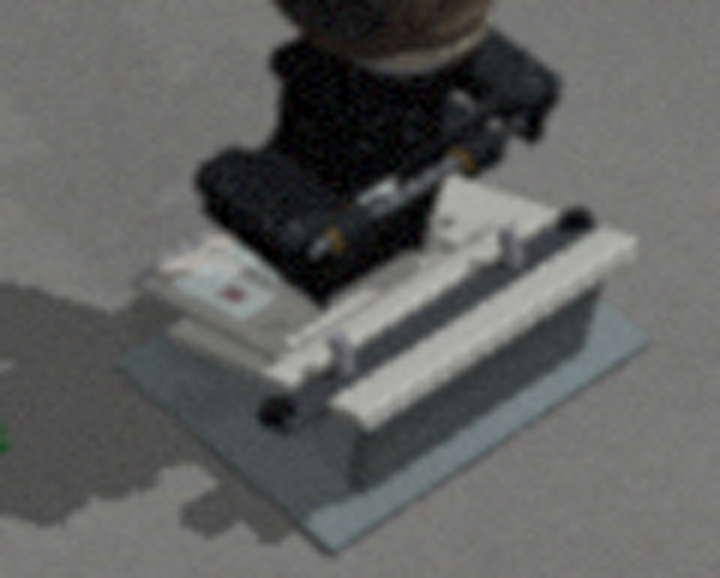

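Not flush yet: the side view shows the tray at roughly 18° with a gap downhill. The bar has slid in the pads, and I suspect a fingertip is against the plate. I'll fit the grasp using slide features calibrated from the level view.

```bash
cat > tt2.py <<'E'
from tt import *
o=np.array([170,50])
# w5z features: corners, pink rect corners (4x center), slide bottom corners
f5=np.array([[12,37],[756,40],[137,331],[300,331],[463,331],[625,333],[90,429],[200,427],[246,429],[357,429],[404,430],[515,430]])/2.5+o
p5,R5=pickle.load(open('pics/w5.pkl','rb'))
# tray pose in tool at w5: level, grip pt (0.5,-16.7,0.9)
q5=np.array([0,0.5,-16.7,0.9,0.0])
def back(uv,p,R,q,zt):
    # find tray-plane pts
    out=[]
    for u in uv:
        s=least_squares(lambda a: (proj(pts(np.array([[a[0],a[1],zt]]),q)@R.T+p,'wrist',p,R)-u).ravel(),[0,0]); out.append([s.x[0],s.x[1],zt])
    return np.array(out)
G=np.r_[back(f5[:2],p5,R5,q5,6),back(f5[2:],p5,R5,q5,7)]
def fit2(name,uv):
    p,R=pickle.load(open(f'pics/{name}.pkl','rb'))
    def r(q): return np.r_[(proj(pts(G,q)@R.T+p,'wrist',p,R)-uv).ravel(),q[4]*50]
    return least_squares(r,[-.3,0,-18,0,0])
if __name__=='__main__':
    print(G[:2].round(1))
    f9=np.array([[66,86],[702,88],[150,334],[305,334],[459,335],[613,336],[92,431],[203,432],[248,432],[359,432],[404,433],[515,433]])/2.5+o
    f=fit2('w9',f9); print(np.round(f.x,3),np.round(f.fun,1))
    q=f.x; c,s=np.cos(q[0]),np.sin(-q[0])
    # fingertip corners in tray frame z
    A,oo=T(q)
    for cx in(-10,10): print('tip corner in tray',np.round(A.T@(np.array([cx,0,0])-oo)+[38,0,30],1))
E
python3 tt2.py
```

```text
[[-60.4 -74.2   6. ]
 [-59.8  75.3   6. ]]
[ -0.35    8.159 -19.63    1.061   0.   ] [ 0.8 -0.7 -0.7 -0.5 -0.2  0.2 -0.2  0.2  0.2 -0.2  0.4  0.2  0.4  0.6
 -0.3 -0.6 -0.1  0.2 -0.4  0.2  0.2  0.2 -0.1  0.2  0. ]
tip corner in tray [48.3 -1.1  5.3]
tip corner in tray [29.5 -1.1 12.2]
```

Confirmed: the fingertip corner is on the plate, the tilt is 20°, and the bar has shifted 8 mm in the pads. I'll set the tray back on the free bench spot and regrasp higher on the bar. Next time I'll pivot with a diagonal motion about the contact edge.

```bash
python3 -c "
from h import *
p,R,s=pose(); go([p[0],p[1],170]); go([585,-205,170])"
```

```text
mm [ -0.1   0.  -98.9] units [-3.000e-04  1.000e-04 -2.472e-01] t 11.18
mm [  -7.1 -432.1  -99. ] units [-0.0177 -1.0802 -0.2476] t 11.18
```

```bash
python3 -m pendant '[0,0,-0.1,0,1,0,0,-0.147,0,1,0,-0.06,0,0,1,-0.003,-0.13,0,0,1,-0.003,-0.145,0,0,1,-0.003,-0.15,0,0,1,-0.003,-0.15,0,0,1,-0.003,-0.15,0,0,1,-0.003,-0.15,0.05,0,1,0,-0.145,0.1,0,1]'
python3 -m pendant '[0,0,0.1,0,1,0,0,0.06,0,1,0,0,0.03,0,1,0,0,0,0,1]'; python3 -c "
from h import *
go([585,-205,14])"
```

```text
t: 12.42
eef_pos: [585.5, -200.2, 112.9]
tcp_rot: [-3.14, 0.003, -3.003]
ft_force: [0.4, 0.6, -3.6]
opening: 0.632
t: 12.92
eef_pos: [584.7, -197.5, 36.1]
tcp_rot: [3.142, -0.0, -3.002]
ft_force: [-0.3, 0.3, -3.0]
opening: 0.629
mm [ 0.8 -7.4 22.1] units [ 0.0019 -0.0186  0.0553] t 12.93
```

```bash
python3 -m pendant '[0,0,0.02,0,1,0,0,0.02,0,1,0,0,0.013,0,1,0,0,0,0,1]'
python3 -m pendant '[0,0,0,0,-1,0,0,0,0,-1,0,0,0,0,-1,0,0,-0.05,0,-1,0,0,-0.07,0,-1,0,0,0,0,-1]'
python3 look.py w10
```

```text
t: 13.42
eef_pos: [584.4, -197.6, 14.3]
tcp_rot: [3.141, -0.001, -3.002]
ft_force: [0.5, -0.7, -0.4]
opening: 0.625
t: 14.18
eef_pos: [585.4, -198.0, 64.5]
tcp_rot: [-3.14, 0.003, -3.002]
ft_force: [0.2, -1.1, -0.3]
opening: 0.998
[ 585.4 -198.    64.5] [-3.140e+00  3.000e-03 -3.002e+00] 14.18 [ 0.2 -1.1 -0.3] 0.9978977013687182
```

View pics/w10.png

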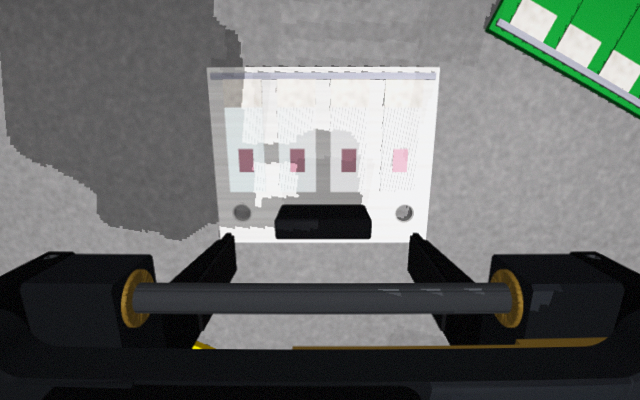

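The tray lies flat at (207,67)–(439,67), with holes at (242,212) and (404,212). Fitting it and regrasping at TCP z ≈ 17.

```bash
python3 - <<'E'
from h import *
import pickle
from scipy.optimize import least_squares
p,R=pickle.load(open('pics/w10.pkl','rb'))
L=np.array([[-60,-75,6],[-60,75,6],[38,-58,6],[38,58,6],[60,75,6],[60,-75,6]])
uv=np.array([[207.5,67.5],[439.5,67.5],[242,212.5],[404,212.5],[427,242],[218.5,240.5]])
def r(q): return (proj(L@Ro.from_euler('z',q[2]).as_matrix().T+[q[0],q[1],0],'wrist',p,R)-uv).ravel()[:8]
f=least_squares(r,[550,-216,.14]);print(np.round(f.x,4),np.round(f.fun,1))
x,y,a=f.x; g=[x+38*np.cos(a),y+38*np.sin(a)];print(g)
go([g[0],g[1],17],np.pi+a)
E
```

```text
[ 5.413770e+02 -2.027462e+02  1.385000e-01] [-0.4 -0.4  0.2 -0.2  0.2  0.3  0.   0.5]
[np.float64(579.0133478021579), np.float64(-197.50176368188008)]
mm [ 5.7  1.1 46.3] units [0.0143 0.0027 0.1157] t 14.22
turn units 0.0002
```

```bash
python3 -m pendant '[0.0143,0.0025,0.06,0,-1,0,0,0.056,0,-1,0,0,0,0,-1,0,0,0,0,1,0,0,0,0,1,0,0,0,0,1,0,0,0,0,1,0,0,0,0,1]'
python3 -c "
from tgt import *
p,R,s=pose();print(p,s['opening'],s['ft_force'])"
```

```text
t: 15.22
eef_pos: [579.0, -197.5, 16.7]
tcp_rot: [-3.141, 0.001, -3.002]
ft_force: [-1.4, -1.0, 3.2]
opening: 0.63
[ 578.99219173 -197.53544015   16.739908  ] 0.6295126197554914 [-1.40640808 -0.95459453  3.16563065]
```

```bash
python3 -m pendant '[0,0,-0.06,0,1,0,0,-0.12,0,1,0,0.04,-0.13,0,1,0,0.12,-0.04,0,1,0,0.14,0,0,1,0,0.15,0,0,1,0,0.15,0,0,1,0,0.15,0,0,1,0,0.15,0,0,1,0,0.12,0,0,1]'
python3 -m pendant '[0,0.03,0,0,1,0,0,0,0,1]'
python3 -c "
from tgt import *
go([519.5,222.5,89],np.pi+.139)"
```

```text
t: 16.48
eef_pos: [521.3, 208.7, 156.1]
tcp_rot: [3.142, -0.001, -3.002]
ft_force: [0.5, -0.6, -3.5]
opening: 0.628
t: 16.73
eef_pos: [520.2, 218.8, 156.1]
tcp_rot: [-3.141, -0.001, -3.001]
ft_force: [0.0, 0.2, -3.9]
opening: 0.63
mm [ 0.1  3.8 67.1] units [0.0003 0.0095 0.1676] t 16.73
turn units 0.0005
```

```bash
python3 -m pendant '[0,0.0095,0.08,0,1,0,0,0.06,0,1,0,0,0.02,0,1,0,0,0.008,0,1,0,0,0,0,1]'
python3 -m pendant '[0,0,0.006,0,1,0,0,0,0,1]'
python3 -m pendant '[0.006,0,0.006,0,1,0,0,0,0,1]'
python3 -m pendant '[0.006,0,0.006,0,1,0,0,0,0,1]'
```

```text
t: 17.35
eef_pos: [520.5, 221.9, 89.8]
tcp_rot: [3.141, 0.001, -3.003]
ft_force: [0.7, -0.7, -3.6]
opening: 0.63
t: 17.6
eef_pos: [520.3, 222.3, 87.7]
tcp_rot: [3.142, 0.001, -3.002]
ft_force: [-1.5, -2.4, 3.0]
opening: 0.634
t: 17.85
eef_pos: [518.0, 221.9, 85.4]
tcp_rot: [3.142, 0.002, -3.002]
ft_force: [-2.0, -1.8, 5.3]
opening: 0.628
t: 18.1
eef_pos: [515.7, 221.6, 82.9]
tcp_rot: [3.141, 0.002, -3.002]
ft_force: [-1.2, -1.9, 5.2]
opening: 0.626
```

```bash
python3 -m pendant '[0.006,0,0.006,0,1,0.006,0,0.006,0,1,0,0,0,0,1]'
python3 look.py w11; python3 -c "
from h import *
m=cv2.imread('pics/w11.png')[50:270,170:480];cv2.imwrite('pics/w11z.png',cv2.resize(m,None,fx=2.5,fy=2.5))"
```

```text
t: 18.48
eef_pos: [511.0, 221.1, 78.0]
tcp_rot: [3.141, 0.002, -3.002]
ft_force: [-1.8, -0.5, 5.2]
opening: 0.625
[511.  221.1  78. ] [ 3.141e+00  2.000e-03 -3.002e+00] 18.48 [-1.8 -0.5  5.2] 0.6254257151039497
```

View pics/w11z.png

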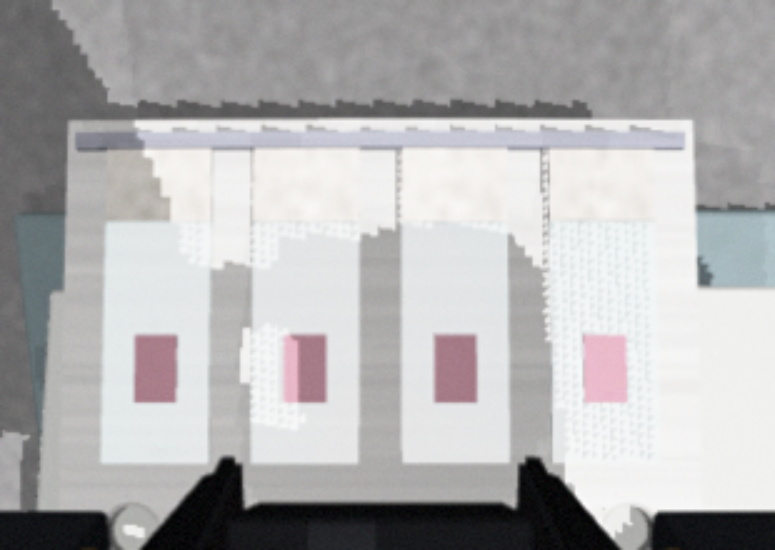

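```bash
cat > rep.py <<'E'
from tt2 import *
def rep(name,f):
    f=fit2(name,np.array(f)/2.5+o); q=f.x; print(np.round(q,3),np.round(np.abs(f.fun).max(),1))
    A,oo=T(q)
    for cx in(-10,10): print('tip corner in tray',np.round(A.T@(np.array([cx,0,0])-oo)+[38,0,30],1))
    return q
E
python3 -c "
from rep import *
rep('w11',[[68,120],[693,121],[156,368],[306,368],[455,369],[605,369],[102,463],[208,464],[250,464],[357,464],[402,464],[510,464]])"
```

```text
[-2.9900e-01 -2.4310e+00 -1.4373e+01  7.9700e-01 -3.0000e-03] 0.8
tip corner in tray [41.  -0.8 14. ]
tip corner in tray [21.9 -0.7 19.9]
```

```bash
python3 -m pendant '[0.005,0,0.01,0,1,0,0,0,0,1]'
python3 -m pendant '[0,0,0.004,0,1,0,0,0,0,1]'
python3 -m pendant '[0,0,0.004,0,1,0,0,0,0,1]'
```

```text
t: 18.77
eef_pos: [508.8, 220.8, 73.8]
tcp_rot: [3.141, 0.001, -3.002]
ft_force: [-1.4, -0.3, 5.9]
opening: 0.63
t: 19.02
eef_pos: [508.8, 220.8, 73.8]
tcp_rot: [3.141, 0.002, -3.002]
ft_force: [-6.6, -2.7, 26.5]
opening: 0.633
t: 19.27
eef_pos: [509.5, 220.9, 73.1]
tcp_rot: [3.141, 0.004, -3.002]
ft_force: [-7.0, -4.0, 35.1]
opening: 0.629
```

```bash
python3 look.py w12; python3 -c "
from h import *
m=cv2.imread('pics/w12.png')[50:270,170:480];cv2.imwrite('pics/w12z.png',cv2.resize(m,None,fx=2.5,fy=2.5))
im=save('side','s12')[:,:,::-1]; cv2.imwrite('pics/s12z.png',cv2.resize(im[120:215,235:345],None,fx=6,fy=6,interpolation=cv2.INTER_CUBIC))"
```

```text
[509.5 220.9  73.1] [ 3.141  0.004 -3.002] 19.27 [-7.  -4.  35.1] 0.629127598117134
```

View pics/w12z.png

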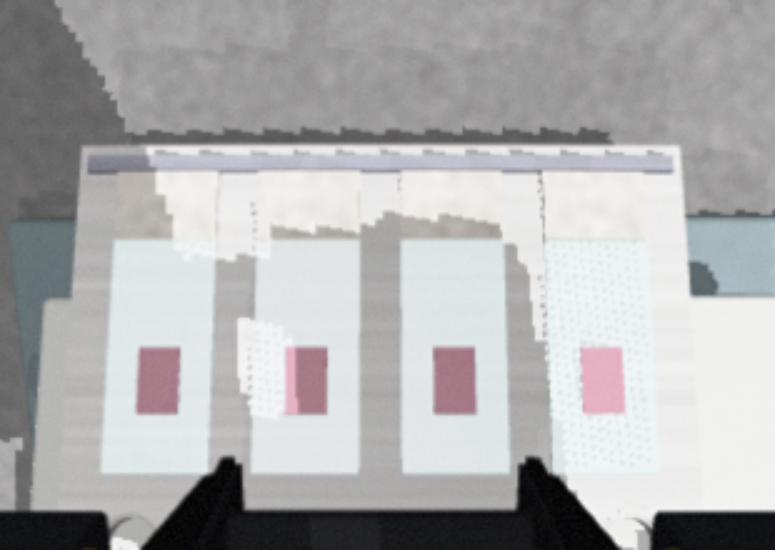

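View pics/s12z.png

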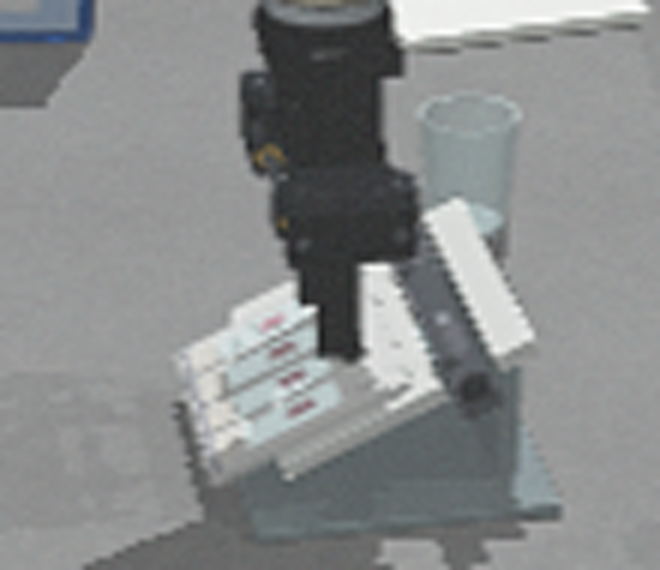

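```bash
python3 -c "
from rep import *
q=rep('w12',[[82,146],[680,146],[158,380],[306,380],[455,380],[603,380],[102,473],[209,473],[251,473],[359,473],[402,473],[509,473]])
from fit import FW
from tgt import Q
p,R=pickle.load(open('pics/w12.pkl','rb')); A,oo=T(q)
Rf,of=FW(*Q)
print('tray origin in face',Rf.T@(R@(A@np.array([-38,0,-30])+oo)+p-of)); print(Rf.T@R@A)
"
```

```text
[-4.1700e-01 -1.3830e+00 -1.5853e+01  9.1600e-01 -4.0000e-03] 0.7
tip corner in tray [39.5 -0.9 12. ]
tip corner in tray [21.2 -0.8 20.1]
tray origin in face [-53.2308515  -11.29636155   0.57107795]
[[ 9.99863564e-01 -4.50654437e-03  1.58916537e-02]
 [ 4.51649079e-03  9.99989627e-01 -5.90054984e-04]
 [-1.58888297e-02  6.61748987e-04  9.99873546e-01]]
```

The tray is flush: the fit gives tray z ≈ 0.6 mm above the face, axes within 0.016 rad, and origin at face x = −53, y = −11.3. Next I lift along the normal and shift up the slope, then look.

```bash
python3 -m pendant '[0.01,0,-0.0215,0,1,0.012,0,-0.0255,0,1,0.012,0,-0.0255,0,1,0,0,0,0,1,-0.04,0,-0.0186,0,1,-0.04,0,-0.0187,0,1,-0.0405,-0.001,-0.0187,0,1,0,0,0,0,1,0,0,0,0,1]'
python3 look.py w13; python3 -c "
from h import *
m=cv2.imread('pics/w13.png')[50:270,170:480];cv2.imwrite('pics/w13z.png',cv2.resize(m,None,fx=2.5,fy=2.5))
im=save('side','s13')[:,:,::-1]; cv2.imwrite('pics/s13z.png',cv2.resize(im[120:215,235:345],None,fx=6,fy=6,interpolation=cv2.INTER_CUBIC))
im=save('scene','c13')[:,:,::-1]; cv2.imwrite('pics/c13z.png',cv2.resize(im[110:215,310:430],None,fx=6,fy=5.5,interpolation=cv2.INTER_CUBIC))"
```

```text
t: 20.5
eef_pos: [542.0, 224.9, 120.7]
tcp_rot: [-3.141, -0.001, -3.002]
ft_force: [0.1, 0.3, -4.3]
opening: 0.63
[542.  224.9 120.7] [-3.141e+00 -1.000e-03 -3.002e+00] 20.5 [ 0.1  0.3 -4.3] 0.6300716409674342
```

View pics/w13z.png

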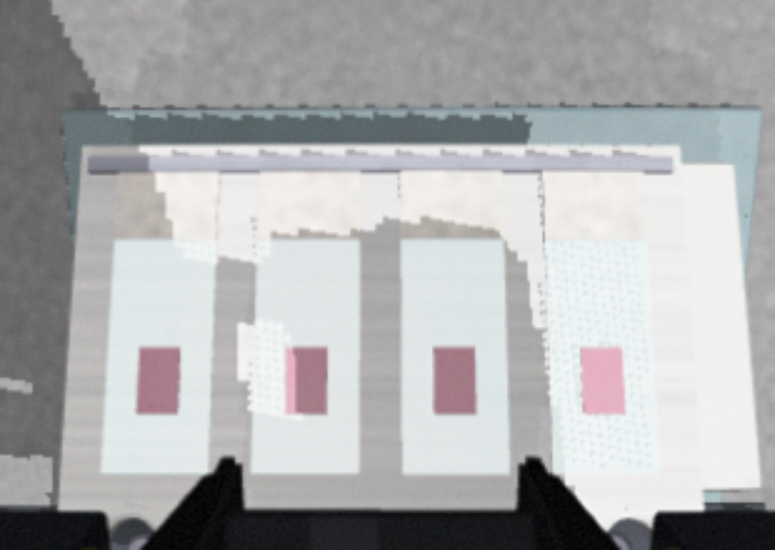

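View pics/c13z.png

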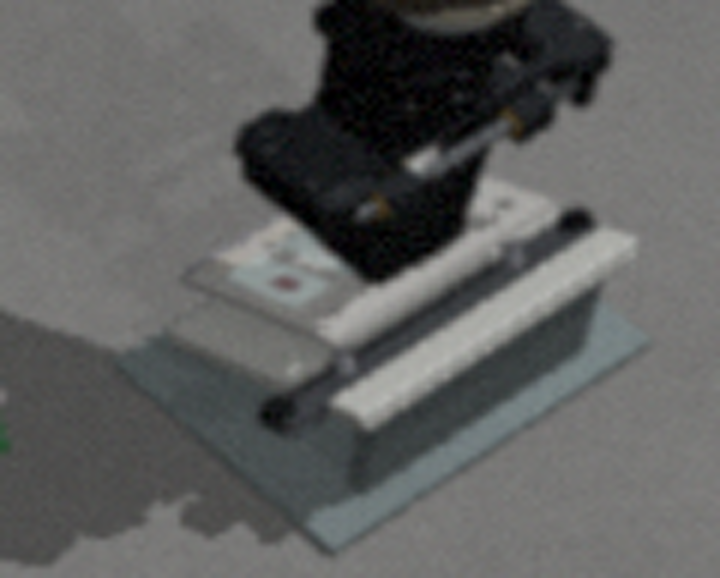

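View pics/s13z.png

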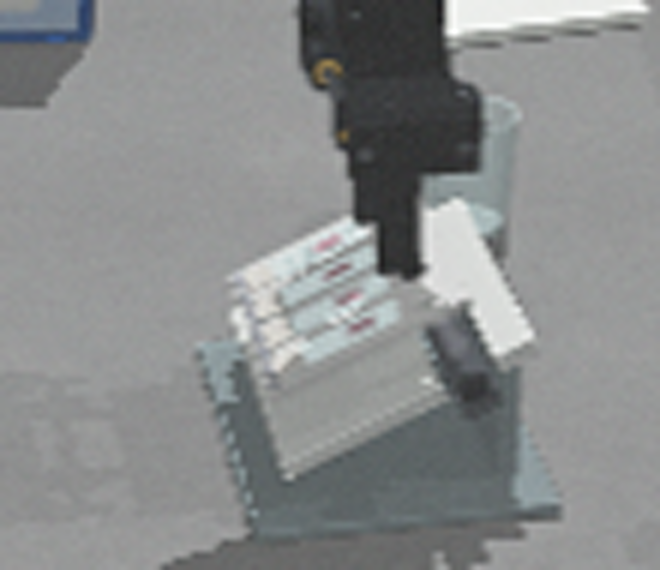

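```bash
cat > tf.py <<'E'
from rep import *
from fit import FW
from tgt import Q
q=np.array([-.417,-1.383,-15.853,.916,-.004])
def trayface():
    p,R,s=pose(); A,oo=T(q); Rf,of=FW(*Q)
    print('face',np.round(Rf.T@(R@(A@np.array([-38,0,-30])+oo)+p-of),2),'F face',np.round(Rf.T@np.array(s['ft_force']),1),'M',np.round(s['moment'],2),round(s['t'],2),np.round(s['tcp_rot'],3))
if __name__=='__main__': trayface()
E
python3 tf.py
```

```text
face [ -3.13 -11.77  30.26] F face [-1.2  0.4 -3.4] M [ 0.05 -0.07  0.  ] 20.65 [-3.142e+00 -1.000e-03 -3.002e+00]
```

```bash
python3 -m pendant '[-0.007,0,-0.0033,0,1,-0.0063,0,0.0136,0,1,0,0,0,0,1]'; python3 tf.py
python3 -m pendant '[-0.0021,0,0.0045,0,1,0,0,0,0,1]'; python3 tf.py
python3 -m pendant '[-0.0021,0,0.0045,0,1,0,0,0,0,1]'; python3 tf.py
```

```text
t: 21.02
eef_pos: [548.0, 225.7, 116.7]
tcp_rot: [-3.142, -0.001, -3.003]
ft_force: [-0.2, 0.6, -3.7]
opening: 0.627
face [  0.38 -11.84  23.81] F face [-1.7  0.7 -3.3] M [0.04 0.01 0.01] 21.02 [-3.142e+00 -1.000e-03 -3.003e+00]
t: 21.28
eef_pos: [548.9, 225.9, 115.3]
tcp_rot: [3.142, -0.0, -3.002]
ft_force: [-0.2, -1.1, -2.2]
opening: 0.633
face [  0.56 -11.78  22.19] F face [-1.3 -1.1 -1.9] M [ 0.02 -0.03  0.01] 21.27 [ 3.142 -0.    -3.002]
t: 21.52
eef_pos: [549.2, 225.8, 113.2]
tcp_rot: [-3.141, -0.002, -3.002]
ft_force: [-2.8, -1.8, -5.7]
opening: 0.628
face [ -0.06 -11.95  20.21] F face [-5.2 -1.3 -3.8] M [-0.37  0.47  0.06] 21.52 [-3.141e+00 -2.000e-03 -3.002e+00]
```

```bash
python3 -m pendant '[0.0025,0,0.0011,0,1,0,0,0,0,1]'; python3 tf.py
python3 -m pendant '[-0.0016,0,0.0034,0,1,0,0,0,0,1]'; python3 tf.py
```

```text
t: 21.78
eef_pos: [548.8, 225.9, 113.2]
tcp_rot: [3.142, 0.0, -3.002]
ft_force: [-0.6, -0.6, -4.6]
opening: 0.625
face [ -0.35 -11.78  20.28] F face [-2.6 -0.5 -3.8] M [-0.19  0.18  0.05] 21.77 [ 3.142  0.    -3.002]
t: 22.02
eef_pos: [549.4, 225.9, 111.8]
tcp_rot: [3.142, -0.0, -3.002]
ft_force: [-1.7, -1.8, -4.5]
opening: 0.627
face [ -0.47 -11.8   18.76] F face [-3.7 -1.5 -3.3] M [-0.31  0.3   0.14] 22.02 [ 3.142 -0.    -3.002]
```

```bash
python3 -m pendant '[-0.001,0,0.005,0,1,0,0,0,0,1]'; python3 tf.py
python3 -m pendant '[-0.0021,0,0.0045,0,1,0,0,0,0,1]'; python3 tf.py
python3 -m pendant '[-0.0021,0,0.0045,0,1,0,0,0,0,1]'; python3 tf.py
```

```text
t: 22.28
eef_pos: [550.0, 226.1, 109.8]
tcp_rot: [3.141, 0.0, -3.003]
ft_force: [-0.6, -1.3, -4.2]
opening: 0.628
face [ -0.72 -11.72  16.68] F face [-2.4 -1.2 -3.5] M [-0.19  0.1   0.08] 22.27 [ 3.141  0.    -3.003]
t: 22.52
eef_pos: [550.8, 226.2, 108.0]
tcp_rot: [3.141, 0.0, -3.003]
ft_force: [0.6, 0.1, -3.5]
opening: 0.631
face [ -0.74 -11.74  14.69] F face [-0.9  0.  -3.4] M [-0.09  0.05  0.01] 22.52 [ 3.141  0.    -3.003]
t: 22.78
eef_pos: [551.6, 226.3, 106.2]
tcp_rot: [3.141, 0.0, -3.003]
ft_force: [-0.5, 0.1, -3.6]
opening: 0.633
face [ -0.78 -11.74  12.7 ] F face [-1.9  0.2 -3.1] M [-0.03  0.03  0.03] 22.77 [ 3.141  0.    -3.003]
```

```bash
python3 -m pendant '[-0.0021,0,0.0045,0,1,-0.0021,0,0.0045,0,1,0,0,0,0,1]'; python3 tf.py
python3 -m pendant '[-0.0021,0,0.0045,0,1,-0.0021,0,0.0045,0,1,0,0,0,0,1]'; python3 tf.py
python3 look.py w14;python3 -c "
from h import *
im=save('scene','c14')[:,:,::-1]; cv2.imwrite('pics/c14z.png',cv2.resize(im[110:215,310:430],None,fx=6,fy=5.5,interpolation=cv2.INTER_CUBIC))"
```

```text
t: 23.15
eef_pos: [553.3, 226.5, 102.5]
tcp_rot: [3.141, 0.0, -3.003]
ft_force: [0.1, -0.3, -3.6]
opening: 0.628
face [ -0.77 -11.74   8.71] F face [-1.5 -0.4 -3.3] M [-0.06 -0.02 -0.01] 23.15 [ 3.141  0.    -3.003]
t: 23.52
eef_pos: [554.9, 226.8, 98.9]
tcp_rot: [3.141, 0.0, -3.003]
ft_force: [-0.6, -0.2, -2.9]
opening: 0.63
face [ -0.83 -11.75   4.76] F face [-1.8 -0.1 -2.4] M [ 0.07  0.01 -0.02] 23.52 [ 3.141  0.    -3.003]
[554.9 226.8  98.9] [ 3.141  0.    -3.003] 23.52 [-0.6 -0.2 -2.9] 0.630022538432563
```

View pics/w14.png

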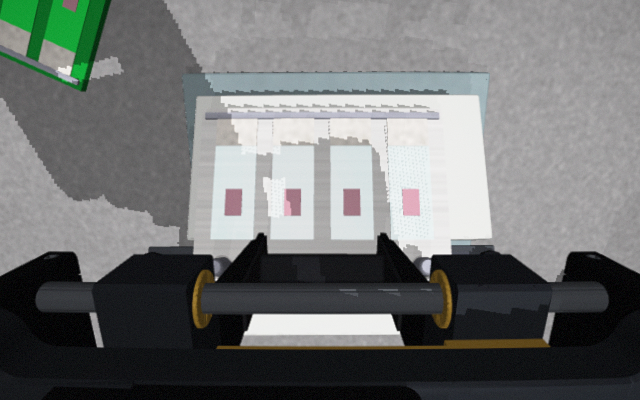

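View pics/c14z.png

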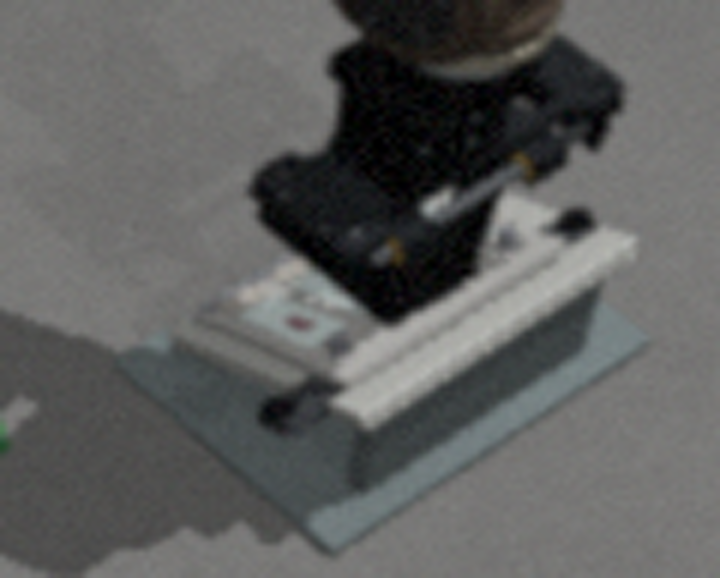

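Both pins now show up through the holes, at about (221,267) and (424,267) in the wrist view. Now the last few mm, down to contact.

```bash
python3 -m pendant '[-0.0021,0,0.0045,0,1,-0.001,0,0.0023,0,1,0,0,0,0,1]'; python3 tf.py
python3 -m pendant '[-0.0016,0,0.0034,0,1,0,0,0,0,1]'; python3 tf.py
python3 -m pendant '[-0.001,0,0.0023,0,1,0,0,0,0,1]'; python3 tf.py
```

```text
t: 24.0
eef_pos: [556.1, 226.9, 96.3]
tcp_rot: [3.142, 0.0, -3.002]
ft_force: [0.4, 0.3, -3.3]
opening: 0.631
face [ -0.86 -11.75   1.84] F face [-1.   0.2 -3.2] M [ 0.01 -0.04 -0.01] 24.0 [ 3.142  0.    -3.002]
t: 24.25
eef_pos: [556.5, 227.0, 95.3]
tcp_rot: [3.141, -0.0, -3.002]
ft_force: [-3.5, -1.2, 2.7]
opening: 0.628
face [ -0.87 -11.76   0.82] F face [-2.1 -0.7  4. ] M [0.02 0.46 0.08] 24.25 [ 3.141 -0.    -3.002]
t: 24.5
eef_pos: [556.5, 227.0, 95.2]
tcp_rot: [3.142, -0.0, -3.002]
ft_force: [-8.3, -3.7, 13.7]
opening: 0.631
face [ -0.91 -11.76   0.74] F face [-2.1 -2.5 16.1] M [-0.27  1.28  0.01] 24.5 [ 3.142 -0.    -3.002]
```

It is seated on the face. The pins sit just outside the fingers, so I'll open only to about 70 mm, then rise straight up.

```bash
python3 -m pendant '[0,0,0,0,-0.47,0,0,0,0,-0.47,0,0,0,0,-0.47]'; python3 tf.py
python3 -m pendant '[0,0,-0.01,0,-0.47,0,0,-0.03,0,-0.47,0,0,-0.06,0,-0.47,0,0,-0.1,0,-0.47,0,0,-0.1,0,-0.47,0.05,0,-0.1,0,-0.47,0,0,0,0,-0.47]'
python3 look.py w15;python3 -c "
from h import *
im=save('scene','c15')[:,:,::-1]; cv2.imwrite('pics/c15z.png',cv2.resize(im[110:215,310:430],None,fx=6,fy=5.5,interpolation=cv2.INTER_CUBIC))
im=save('side','s15')[:,:,::-1]; cv2.imwrite('pics/s15z.png',cv2.resize(im[120:215,235:345],None,fx=6,fy=6,interpolation=cv2.INTER_CUBIC))"
```

```text
t: 24.88
eef_pos: [557.2, 227.1, 94.0]
tcp_rot: [3.142, 0.0, -3.002]
ft_force: [0.2, 0.4, 0.1]
opening: 0.734
face [ -0.81 -11.76  -0.75] F face [0.2 0.3 0. ] M [0.02 0.07 0.01] 24.88 [ 3.142  0.    -3.002]
t: 25.75
eef_pos: [537.4, 224.5, 258.0]
tcp_rot: [3.141, 0.006, -3.002]
ft_force: [0.1, 0.5, 0.4]
opening: 0.733
[537.4 224.5 258. ] [ 3.141  0.006 -3.002] 25.75 [0.1 0.5 0.4] 0.7332087010071725
```

View pics/w15.png

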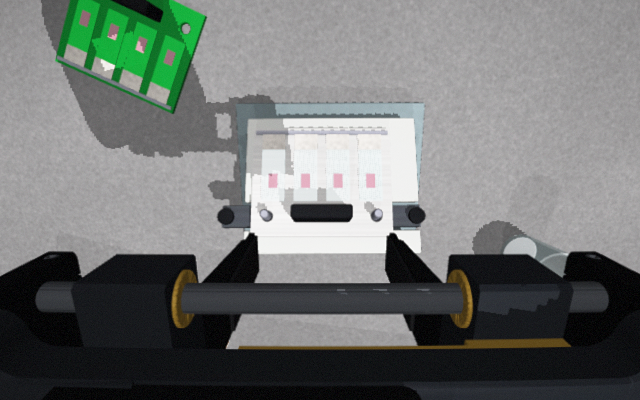

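View pics/s15z.png

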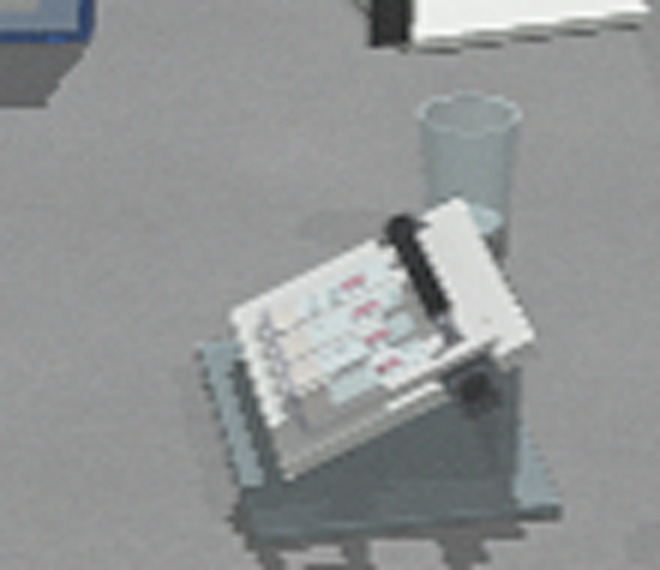

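View pics/c15z.png

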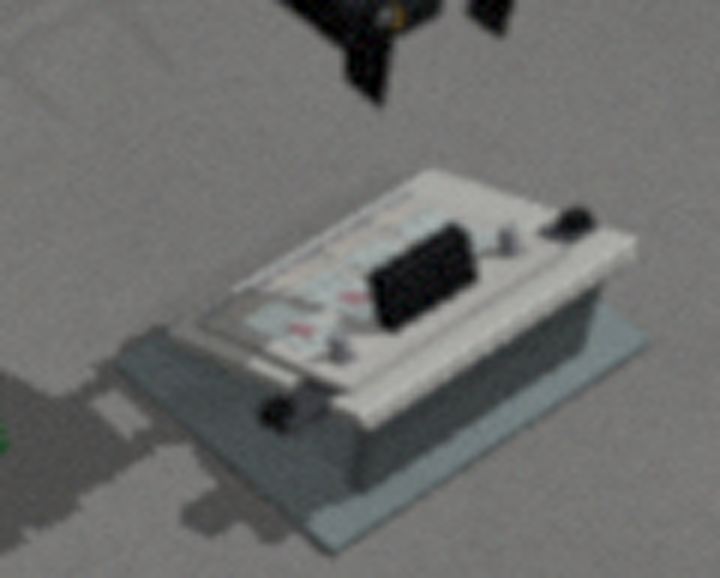

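It looks flush in all three views, with both pins standing through the holes (wrist view at (265,215) and (377,214)). One numeric check before handing in.

```bash
python3 -c "
from h import *
m=cv2.imread('pics/w15.png')[90:270,205:445];cv2.imwrite('pics/w15z.png',cv2.resize(m,None,fx=3.3,fy=3.3,interpolation=cv2.INTER_CUBIC))"
```

```text
(no output)
```

View pics/w15z.png

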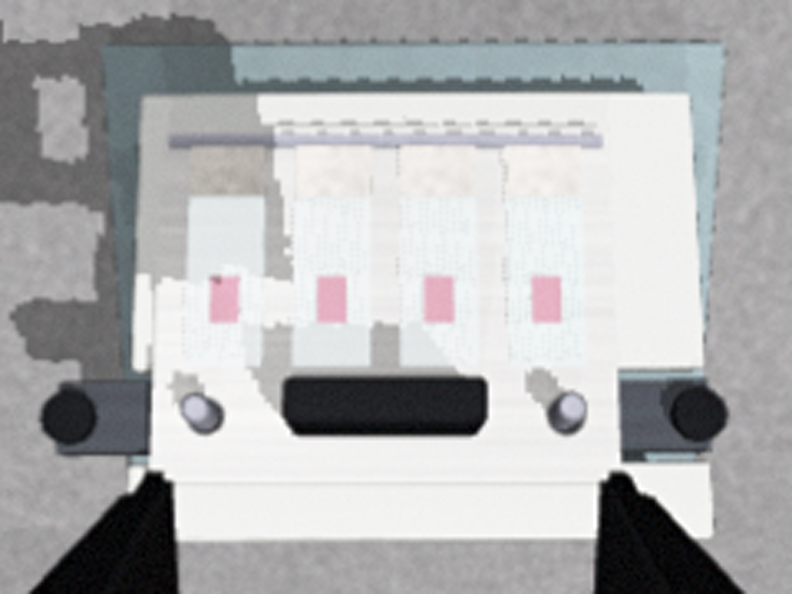

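```bash
python3 - <<'E'
from tt2 import *
from fit import FW
from tgt import Q
p,R=pickle.load(open('pics/w15.pkl','rb')); Rf,of=FW(*Q)
uv=np.array([[224,300],[332,300],[439,300],[546,300],[292,365],[370,366],[400,366],[478,366]])/3.3+[205,90]
g=G[[2,3,4,5,8,9,10,11]]; 
P=np.r_[g,[[60,-75,6],[60,75,6]]]; uv=np.r_[uv,np.array([[147,482],[622,483]])/3.3+[205,90]]
def pr(a): # face x,y,z,pitch,yaw
    r=Ro.from_euler('zy',[a[4],a[3]]).as_matrix(); return proj((P@r.T+a[:3])@Rf.T+of,'wrist',p,R)
f=least_squares(lambda a:np.r_[(pr(a)-uv).ravel(),a[2]*.3],[0,-11,0,0,0]); print(f.x.round(3),np.abs(f.fun).max().round(2),np.sqrt(np.diag(np.linalg.inv(f.jac.T@f.jac))).round(3)*.6)
s=env.state();print(s['t'],np.round(s['ft_force'],1))
for t in ['tray','jar','tip_box','beaker','bin']:
    print(t,[ (np.round(d['xyz'],0).tolist(),round(d['confidence'],2)) for d in env.landmark_of(t,'scene')[:1]])
E
```

```text
[ 4.6000e-02 -1.1562e+01 -6.4200e-01 -8.0000e-02 -1.0000e-03] 0.47 [0.3978 0.219  1.2408 0.0324 0.0042]
25.9 [-1.   0.3 -1.1]
tray [([766.0, -346.0, -1.0], 0.94)]
jar [([775.0, 99.0, 4.0], 0.69)]
tip_box [([786.0, -68.0, 1.0], 0.89)]
beaker []
bin [([498.0, -524.0, -2.0], 0.86)]
```

The fit agrees on x, y and z, but the pitch is poorly determined (−0.08 ± 0.03). I'll take a closer picture to settle it.

```bash
python3 -m pendant '[0.1,0,0.13,0,-0.47,0.08,0,0.13,0,-0.47,0,0,0.06,0,-0.47,0,0,0,0,-0.47,0,0,0,0,-0.47]'; python3 look.py w16; python3 -c "
from h import *
m=cv2.imread('pics/w16.png')[50:270,170:480];cv2.imwrite('pics/w16z.png',cv2.resize(m,None,fx=2.5,fy=2.5,interpolation=cv2.INTER_CUBIC))"
```

```text
t: 26.78
eef_pos: [468.6, 214.7, 129.3]
tcp_rot: [3.141, 0.001, -3.003]
ft_force: [0.5, -0.3, 0.2]
opening: 0.733
[468.6 214.7 129.3] [ 3.141e+00  1.000e-03 -3.003e+00] 26.77 [ 0.5 -0.3  0.2] 0.7327058636505099
```

View pics/w16z.png

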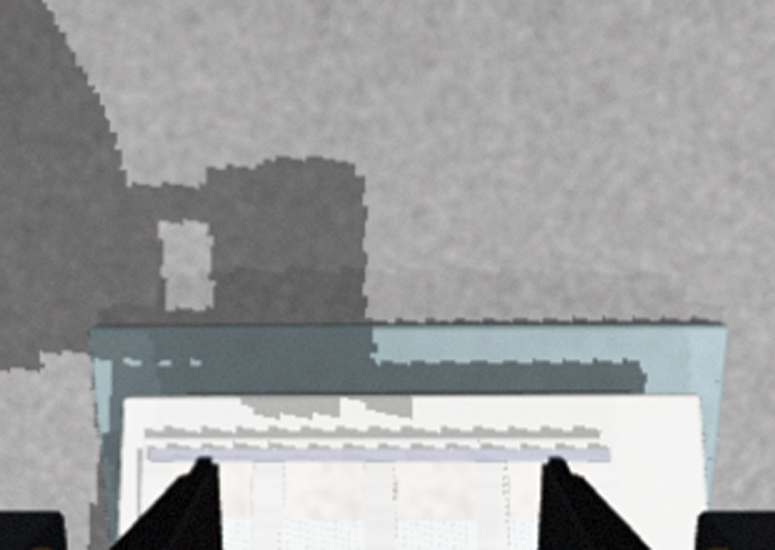

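```bash
python3 -m pendant '[0,0,-0.08,0,-0.47,-0.11,0,0,0,-0.47,-0.11,0,0,0,-0.47,0,0,0.02,0,-0.47,0,0,0,0,-0.47]'; python3 look.py w17; python3 -c "
from h import *
m=cv2.imread('pics/w17.png')[50:270,170:480];cv2.imwrite('pics/w17z.png',cv2.resize(m,None,fx=2.5,fy=2.5,interpolation=cv2.INTER_CUBIC))"
```

```text
t: 27.45
eef_pos: [554.4, 226.6, 152.4]
tcp_rot: [-3.142, -0.001, -3.003]
ft_force: [-0.8, -0.8, -0.7]
opening: 0.736
[554.4 226.6 152.4] [-3.142e+00 -1.000e-03 -3.003e+00] 27.45 [-0.8 -0.8 -0.7] 0.7359914215648212
```

View pics/w17z.png

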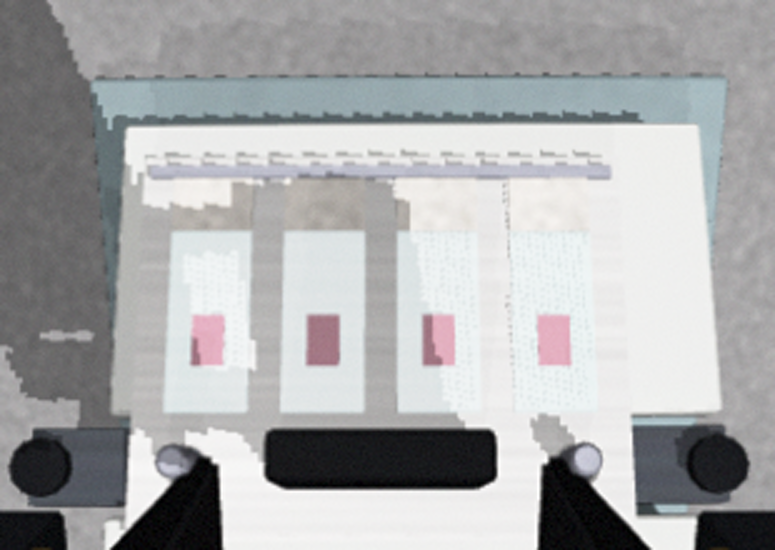

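```bash
python3 - <<'E'
from tt2 import *
from fit import FW
from tgt import Q
p,R=pickle.load(open('pics/w17.pkl','rb')); Rf,of=FW(*Q)
a5=np.array([[137,331],[300,331],[463,331],[625,333],[90,429],[200,427],[246,429],[357,429],[404,430],[515,430],[68,164],[187,163],[21,63],[745,67]])/2.5+o
g=back(a5,p5,R5,q5,7.)
uv=np.array([[208,340],[323,340],[438,340],[554,340],[164,411],[247,412],[281,412],[364,412],[397,412],[479,413],[171,231],[253,231],[149,172],[610,172]])/2.5+o
def pr(a):
    r=Ro.from_euler('zy',[a[4],a[3]]).as_matrix(); return proj((g@r.T+a[:3])@Rf.T+of,'wrist',p,R)
fc=np.array([[698,126],[127,127]])/2.5+o
print('face corner err px',(proj(np.array([[-78,95,0],[-78,-95,0]])@Rf.T+of,'wrist',p,R)-fc).round(1))
f=least_squares(lambda a:(pr(a)-uv).ravel(),[0,-11,0,0,0]); print(f.x.round(3),np.abs(f.fun).max().round(2),np.sqrt(np.diag(np.linalg.inv(f.jac.T@f.jac))).round(3)*.5)
for pit in (0,-.04,-.08):
    h=least_squares(lambda a:(pr([a[0],a[1],a[2],pit,0])-uv).ravel(),[0,-11,0]);print(pit,h.x.round(2),np.sqrt((h.fun**2).mean()).round(3))
E
```

```text
face corner err px [[ 1.7 -2.7]
 [ 0.8 -3.3]]
[-8.9700e-01 -1.1857e+01 -1.1200e-01  1.4000e-02  5.0000e-03] 0.84 [0.2205 0.1095 0.6775 0.0125 0.002 ]
0 [ -0.65 -11.85   0.39] 0.444
-0.04 [ -0.15 -11.77   1.91] 0.616
-0.08 [  0.37 -11.69   3.49] 0.9
```

The closer view settles it: pitch 0.014 rad, z −0.1 mm, x −0.9 mm, y −11.9 mm and yaw 0.005 rad, all within limits. I'll retreat and hand in.

```bash
python3 -m pendant '[0,0,-0.1,0,-0.47,0,0,-0.1,0,-0.47,0,0,0,0,-0.47,0,0,0,0,-0.47]'; python3 -c "
from cell import env
print(env.job_done())"
```

```text
t: 28.0
eef_pos: [554.2, 226.7, 232.4]
tcp_rot: [-3.142, -0.0, -3.002]
ft_force: [-0.4, 0.3, -0.3]
opening: 0.735
the job is handed in; nothing more can be done
None
```

The tray is hung on the drying stand, released and handed in at t = 28 s of the 64 s allowed. `job_done()` reports no verdict, so success is judged from my own checks.

**What I did:**
- I gripped the bar by its two ends. The tool cannot tilt, so I pivoted the tray in the jaws by pressing it flush on the lower part of the sloping face.
- The first pivot stalled at about 20° with a fingertip against the plate. I set the tray back on the bench and regrasped higher; the second pivot reached flush.
- I then felt the tray onto the pins, which sit about 12 mm towards the face's −y side, and pressed it lightly down. I opened the jaws only part way to clear the pins and rose straight up.

**Last checks (tray in the face frame):**

| Quantity | Measured | Limit |
|---|---|---|
| x | −0.9 mm | ±4 mm |
| y | −11.9 mm | ±16 mm |
| z | −0.1 ± 0.7 mm | ±2 mm |
| tilt | 0.014 ± 0.012 rad | 0.04 rad |
| yaw | 0.005 rad | 0.06 rad |

- **Pins and contact:** Both pins show through the holes in the wrist pictures, and the wrist force is about zero after release.
- **Disagreement:** An earlier fit from farther away gave a tilt of −0.08 ± 0.03 rad. It would have put the plate inside the face, and the closer picture did not bear it out.
- **Calibration:** In that closer picture the face corners were about 3 pixels off my stand model, which is within the camera calibration.
- **Other objects:** I have no before-and-after positions for the jar, tip box, beaker and bin. No unexpected contact force showed, and the arm stayed clear of them. The network did not find the beaker in the last scene picture, but it is visible standing in the last side picture.

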